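# Lock the levelling screw of a microscope slab

### The arm

A 6-joint arm with a two-finger parallel gripper is mounted at the origin on the work surface. World frame = base frame: x ahead of the robot, y to its left, z up, the work surface at z = 0. Lengths are in m, angles in rad, forces in N, time in s.
With the tool pointing down it reaches from about 0.35 to 0.925 m from the base axis. Payload 6.4 kg.
Tool frame: the origin (TCP) lies midway between the tips of the shut fingers; the grasp point (between the pads) lies 19 mm behind it (env.grip_depth is the distance from the TCP to the grasp point, in m); x points along the fingers, y is the direction in which the jaws open and shut, and the axes are right-handed (so a half turn about x gives the same grasp; the last joint's range is limited). The gripper opens to 94 mm and grips with 3 to 60 N. Pads are 16 mm wide; open, the fingers measure 119 mm over their backs; the gripper's body (75 mm by 177 mm) begins 78 mm behind the grasp point.
Start: joints at [-1.52, 0.245, 1.558, -0, 1.339, -0.174], TCP at [0.145, -0.634, 0.205] pointing down, gripper open.
Joint ranges: [-3.13, 3.13], [-1.02, 2.26], [0.13, 2.54], [-0.95, 4.09], [0.21, 2.88], [-2.74, 2.74]. Speed limits (rad/s): [2.57, 2.57, 3.14, 3.14, 3.14, 3.14].

### API

Orientations are given as a rotation vector (axis times angle).
In Python, from bench import telemetry, optics, order, env gives the robot as it stands.
- The arm moves only by the tool carry_out, never from a script. Its argument "moves" is a list of rows, each a list of 3 entries, a list of its own where there are three numbers: the shift along the tool's x, y, z in mm, then the turn, a rotation vector about the tool's x, y, z in degrees, then the opening, from 0 (shut) to 1 (fully open). A call has 1 to 12 rows; each row is the pose to reach, as a shift and turn from the pose commanded when the call began, along the tool's axes at that moment; what a row does not reach only later rows make up. A row lasts 1/8 s, in which the tool goes at most 62.5 mm and 10.7 degrees, less where a joint would pass 70% of its speed; a pose out of reach is approached as far as the arm can. A call with a gripper value outside its range is refused whole. The fingers move at their own pace and stop on an object; the grip force is fixed at half the most. Time passes only in rows, so rows that repeat a pose let the fingers close. It gives the time, the measured TCP pose, the force and the opening at its end, in the units of the state.
- telemetry.get_state(): the state, without advancing time (a new reading comes with each control period).
- optics.snapshot(name): name is "side" or "top"; returns a dict with "pixels" (480x640x3 uint8, red, green, blue), "intrinsics" (3x3 intrinsics, pixels), "pose" (4x4, takes a point from camera to world coordinates). Camera axes: x right, y up, looking along -z (the intrinsics and any distortion apply to the point x, -y, -z); pixel columns grow to the right and rows downward; lengths in m; the calibration is good to about 2 mm. A picture is of the moment at which its call begins. There is no depth.
- order.close_job(): hands the job in, once; it reports no verdict.
The state is a dict: "clock": time; "qpos": joint angles; "joint_velocities": joint speeds; "tau": joint torques, N m; "tcp_pos": TCP position; "tool_rot": TCP orientation; "force": force on the tool from outside, world axes, zero at the start; "ft_torque": the same for the moment, N m; "opening": finger opening in m.
Only numpy, scipy, OpenCV 4.12 (cv2) and the standard library are available. Lean on these libraries where they do the work, as an engineer would, in place of code of your own. Each camera call takes 0.05 s, during which the arm holds its last target.

### The job

The locknut on top of the microscope slab's levelling screw is loose: take from the rack the spanner that fits the two flats of the adjusting collar below it, slide it onto the flats with its handle lying in the forked rest so that the collar is held, let go, and turn the locknut clockwise (seen from above) with the gripper until it stops, without letting the collar turn with it beyond the spanner's slight play. Then draw the spanner off and lay it back flat across both rails of the rack, handle the same way as the other spanners. Leave the other spanners, the bottle, the slide box and the dish where they are.

Things in the scene. Friction and masses are not known exactly. Their poses are not given: they have to be found in the camera images.
- stand: fixed stone slab with a microscope and, to its left, the levelling screw. Origin: on the screw's vertical axis, at bench height; x points away from the forked rest, z up. Slab 260 x 190 x 36 mm high, centred at y = -215 mm. On the axis, heights in mm: foot 48 dia. to 35; collar flange 50 dia. 36-44; collar flats 44-56; neck 56-62; hexagon locknut 62-80; stud end 18 dia. to 86
- microscope (a point): top of the cream microscope fixed on the slab, 336 mm above the bench, over the middle of its 200 x 140 mm outline (long side along the stand's x); an obstacle
- rest (a point): forked rest: centre of its floor, 160 mm from the screw's axis along the stand's -x, 44 mm above the bench (a spanner on the flats lies level). Two prongs 26 mm apart (clear, along the stand's y), 7 mm thick, rise 18 mm above the floor; 14 mm thick along x, open above and along x. A bar 22 mm wide, 12 mm high on the bench joins it to the foot
- collar (a joint): turn of the adjusting collar in rad, growing clockwise from above; at 0 its two flats are parallel to the stand's x. It turns easily (0.05 N m), is within 0.04 of 0 at the start, and must stay within 0.4 of 0. The fitting spanner in the rest leaves it about 0.18 of play either way, so the nut carries it that far before the thread turns.
- collar_flats (a point): on the screw's axis at the foot of the collar's flats, 44 mm above the bench (top of the flange, where the spanner rests). Turns with the collar; x lies along the flats. Flats 24 mm apart, 12 mm high; ends 35 mm apart. The wider locknut above overhangs them, so a spanner must be slid on from the side, in the gap between 44 and 62 mm height
- locknut (a joint): turn of the locknut relative to the collar in rad, growing clockwise from above: 0 = tight at its hard stop (done above -0.1); -0.85 to -1.45 at the start. Thread friction 0.13 N m, more than the collar's own, so the collar turns along unless held by the fitting spanner
- nut_top (a point): centre of the locknut's top face (80 mm above the bench), turning with the nut. Steel hexagon nut 32 mm across flats, 18 mm high; two of its flats are square to this frame's y, the others at 60 degree steps. A spanner on the collar reaches up to 52 mm height, 10 mm below the nut.
- spanner_a: steel open-ended spanner, the smallest, too narrow for the collar; 8 mm thick, 160 g. Origin: midway between the jaws, on the underside; x points out of the mouth, z up. Mouth 19.5 mm wide, parallel jaws reach 14 mm ahead of the origin (last 5 mm flared by 2), throat 19.5 mm behind it. Head 41.5 mm wide, from x = +14 to -30 mm; handle 16 mm wide from there to x = -175 mm. Its place on the rack varies
- spanner_b: steel open-ended spanner, the middle one, which fits the collar's flats; 8 mm thick, 190 g. Origin: midway between the jaws, on the underside; x points out of the mouth, z up. Mouth 27.5 mm wide, parallel jaws reach 14 mm ahead of the origin (last 5 mm flared by 2), throat 19.5 mm behind it. Head 49.5 mm wide, from x = +14 to -30 mm; handle 16 mm wide from there to x = -190 mm. Its place on the rack varies
- spanner_c: steel open-ended spanner, the largest, too loose for the collar: it would slip round; 8 mm thick, 230 g. Origin: midway between the jaws, on the underside; x points out of the mouth, z up. Mouth 35.5 mm wide, parallel jaws reach 14 mm ahead of the origin (last 5 mm flared by 2), throat 19.5 mm behind it. Head 57.5 mm wide, from x = +14 to -30 mm; handle 16 mm wide from there to x = -205 mm. Its place on the rack varies
- spanner_b_grip (a point): point on the middle spanner's handle 78 mm behind its origin, at mid thickness; near the middle of its weight and, on the rack, midway between the rails
- rack: fixed wooden spanner rack: board 130 x 230 x 6 mm with two rails along its y, each 12 mm wide, centred at x = -40 and +40 mm, top 20 mm above the bench. Origin: centre of its underside. Three spanners lie side by side across both rails about 72 mm apart, mouths to the rack's +x.
- bottle: amber bottle, 52 mm dia., 130 mm high, bystander; origin under its centre
- slide_box: grey box for slides, 87 x 72 x 33 mm, bystander; origin under its centre
- dish: clear flat round dish with lid, 93 mm dia., 17 mm high, bystander; origin under its centre
There are look-alikes about, which are no part of the job. What is shaped like the spanner_b but yellow is not meant.

How it is judged:
On the way, in this order (a step that is already met when the one before it is completed fails the run):
1. the middle spanner is on the collar's flats, its handle in the rest, let go (horizontal distance between spanner_b and collar_flats below 0.009 m and z of spanner_b in the frame of collar_flats between -0.003 and 0.011 m and contact force between the fingers and spanner_b below 0.1 N and angle between spanner_b's own z axis and vertical below 0.1 rad and y of rest in the frame of spanner_b between -0.012 and 0.012 m), for 0.2 s.
2. the locknut is tight while the spanner holds the collar (horizontal distance between spanner_b and collar_flats below 0.009 m and z of spanner_b in the frame of collar_flats between -0.003 and 0.011 m and value of joint collar between -0.4 and 0.4 rad and value of joint locknut above -0.1 rad), for 0.2 s.
At the end, for the whole second after the job is handed in: Locknut within 0.1 rad of its stop, collar within 0.4 rad of its zero, middle spanner at rest flat across both rails (its grip point within 30 mm of midway between them and 110 mm of the rack's middle along them, handle within 25 degrees of the rack's x) (value of joint locknut above -0.1 rad and value of joint collar between -0.4 and 0.4 rad and x of spanner_b_grip in the frame of rack between -0.03 and 0.03 m and y of spanner_b_grip in the frame of rack between -0.11 and 0.11 m and z of spanner_b_grip in the frame of rack between 0.019 and 0.029 m and angle between spanner_b's own z axis and vertical below 0.1 rad and angle between the x axis of spanner_b and the x axis of rack, either way round below 0.45 rad and linear speed of spanner_b below 0.02 m/s); the robot touches nothing.
It fails at once if the collar turned more than 0.4 rad from its zero (not (value of joint collar between -0.4 and 0.4 rad)).
It fails at once if the smallest or largest spanner moved more than 25 mm (distance of any of spanner_a, spanner_c from where it was at the start of the episode above 0.025 m).
It fails at once if the bottle, slide box or dish moved more than 25 mm (distance of any of bottle, slide_box, dish from where it was at the start of the episode above 0.025 m).
It also fails if it takes over 72 s, if anything falls off the work surface, if the arm or the gripper's body presses on something with over 40 N, if the wrist force passes 120 N, or if a joint passes its speed limit or range.

## Working session

There is one attempt and no reset: what is moved stays moved. The work goes in short steps, Python scripts to look and compute and a tool call to move; the robot and the scene stay as the last step left them, time stands still between calls to the robot, and variables do not carry over. Pictures are saved under pics/ and viewed, and the job is handed in when it is done.

Besides the shell and the picture viewer there is one more tool, called after "Call:" by a JSON object that holds its "method" and its "body", one argument or row to a line. carry_out: Moves the arm, as the interface text tells. Its arguments: {"type":"object","properties":{"moves":{"type":"array","items":{"type":"array"}}},"required":["moves"]}

```bash
ls; mkdir -p pics; cat > h.py <<'E'
import numpy as np, cv2
from scipy.spatial.transform import Rotation as R
from bench import telemetry, optics, order, env
def snap(n,f=None):
    s=optics.snapshot(n)
    if f: cv2.imwrite('pics/'+f,s['pixels'][:,:,::-1])
    return s
def ray(s,uv):
    K=np.array(s['intrinsics']);T=np.array(s['pose'])
    d=np.linalg.inv(K)@np.array([uv[0],uv[1],1.]);d=np.array([d[0],-d[1],-d[2]])
    return T[:3,3],T[:3,:3]@d
def onz(s,uv,z):
    o,d=ray(s,uv);return o+d*(z-o[2])/d[2]
def proj(s,p):
    K=np.array(s['intrinsics']);T=np.array(s['pose'])
    q=T[:3,:3].T@(np.array(p)-T[:3,3]);q=K@np.array([q[0],-q[1],-q[2]]);return q[:2]/q[2]
def tri(s1,a,s2,b):
    o1,d1=ray(s1,a);o2,d2=ray(s2,b)
    A=np.stack([d1,-d2],1);t=np.linalg.lstsq(A,o2-o1,rcond=None)[0]
    p,q=o1+d1*t[0],o2+d2*t[1];return (p+q)/2,np.linalg.norm(p-q)
E
python3 - <<'E'
from h import *
import pprint
for n in('top','side'):
    s=snap(n,n+'0.png');print(n,s['intrinsics'],s['pose'],[k for k in s])
pprint.pprint(telemetry.get_state());print(env.grip_depth)
E
```

```text
pics
top [[477.79570039   0.         319.34951703]
 [  0.         477.79570039 246.53914089]
 [  0.           0.           1.        ]] [[-3.97774985e-04  9.89219305e-01 -1.46441144e-01  4.68777091e-01]
 [-9.99689831e-01  3.25323687e-03  2.46912597e-02  1.12334404e-01]
 [ 2.49014784e-02  1.46405544e-01  9.88911186e-01  1.29667205e+00]
 [ 0.00000000e+00  0.00000000e+00  0.00000000e+00  1.00000000e+00]] ['pixels', 'intrinsics', 'pose']
side [[543.50143587   0.         319.40414718]
 [  0.         543.50143587 246.89148058]
 [  0.           0.           1.        ]] [[-0.98406277  0.13302095 -0.11800803  0.4635778 ]
 [-0.17716158 -0.67628696  0.71501729  1.17816367]
 [ 0.01530498  0.72452838  0.68907502  1.24921593]
 [ 0.          0.          0.          1.        ]] ['pixels', 'intrinsics', 'pose']
{'clock': 0.1,
 'force': array([ 0.77116928, -0.29965504,  0.83314918]),
 'ft_torque': array([-0.0365264 ,  0.00015824, -0.02713516]),
 'joint_velocities': array([-1.88084395e-05, -1.61806664e-03, -2.17782185e-03,  2.66601617e-04,
       -6.09966203e-05,  3.69534369e-04]),
 'opening': 0.09383615863360469,
 'qpos': array([-1.52009418e+00,  2.45719917e-01,  1.55888652e+00, -2.20818867e-05,
        1.33867773e+00, -1.74096923e-01]),
 'tau': array([ 1.48778317e-04, -4.16911519e+01, -3.15526664e+01,  6.87185931e-02,
        3.09710379e-02, -5.25333530e-05]),
 'tcp_pos': array([ 0.14486603, -0.63310211,  0.2044741 ]),
 'tool_rot': array([ 2.10330334,  0.23919459, -2.10312798])}
0.0188
```

View pics/top0.png

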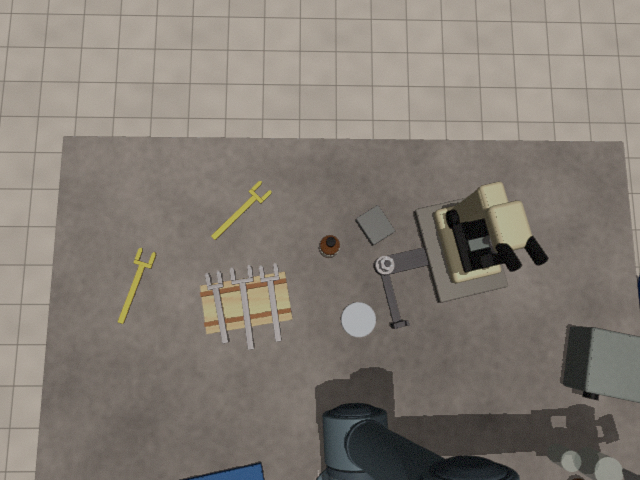

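View pics/side0.png

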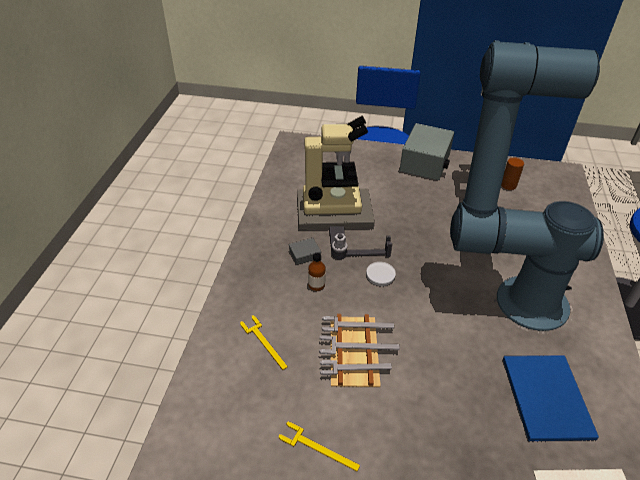

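```bash
python3 - <<'E'
from h import *
t=cv2.imread('pics/top0.png');s=cv2.imread('pics/side0.png')
cv2.imwrite('pics/c1.png',cv2.resize(t[255:355,195:300],None,fx=6,fy=6,interpolation=cv2.INTER_CUBIC)[:600,:800])
cv2.imwrite('pics/c2.png',cv2.resize(t[245:340,365:435],None,fx=6,fy=6,interpolation=cv2.INTER_CUBIC))
cv2.imwrite('pics/c3.png',cv2.resize(s[305:395,310:410],None,fx=6,fy=6,interpolation=cv2.INTER_CUBIC))
cv2.imwrite('pics/c4.png',cv2.resize(s[220:270,320:400],None,fx=8,fy=8,interpolation=cv2.INTER_CUBIC))
E
```

```text
(no output)
```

View pics/c1.png

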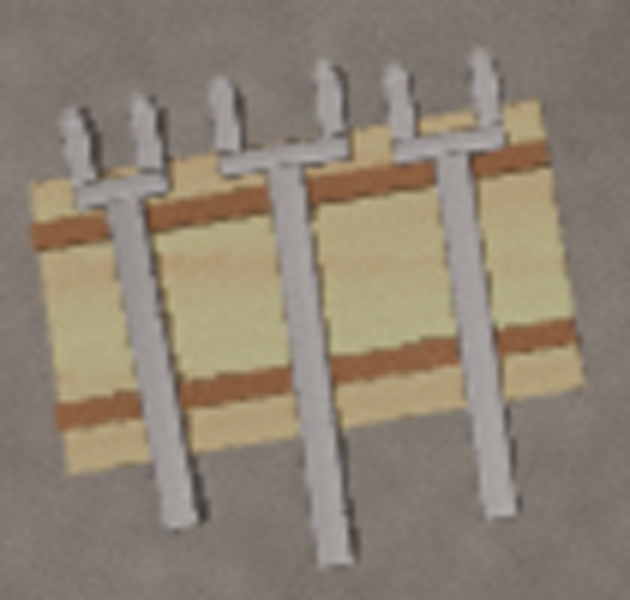

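View pics/c2.png

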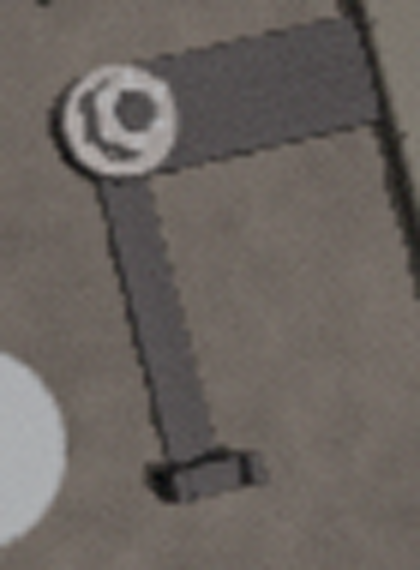

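View pics/c3.png

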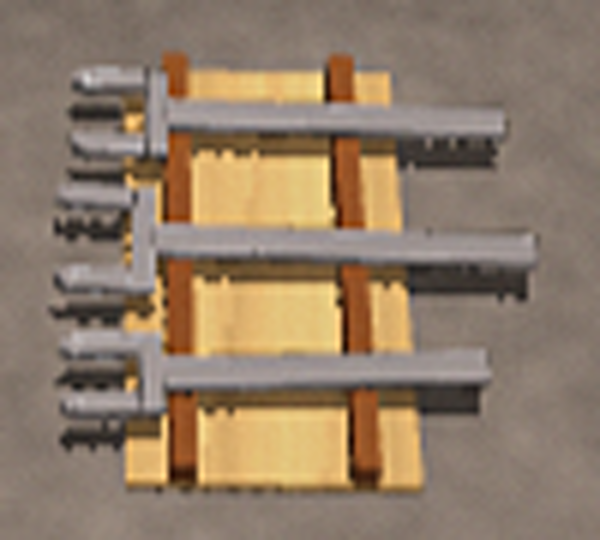

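View pics/c4.png

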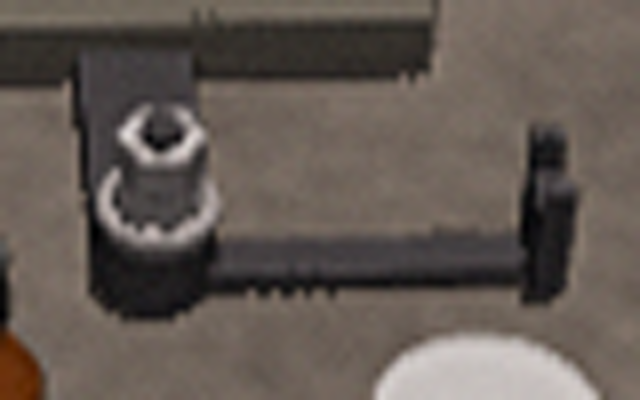

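```bash
python3 - <<'E'
from h import *
o=[]
for n,(x0,y0,x1,y1) in (('top0.png',(195,255,300,360)),('side0.png',(310,305,410,395))):
    im=cv2.imread('pics/'+n)[y0:y1,x0:x1];h=cv2.cvtColor(im,cv2.COLOR_BGR2HSV)
    print([h[i,j].tolist() for i,j in((60,77),(5,5),(40,83),(50,50))])
    m=((h[...,1]<28)&(h[...,2]>130)).astype(np.uint8)
    k,l,st,c=cv2.connectedComponentsWithStats(m,connectivity=4)
    print(n,[(s+np.array([x0,y0,0,0,0])).tolist() for s in st[1:] if s[4]>15])
    o.append(cv2.resize(m*255,(600,600*m.shape[0]//m.shape[1])))
cv2.imwrite('pics/m.png',cv2.resize(np.vstack(o),None,fx=.5,fy=.5))
E
```

```text
[[7, 15, 153], [14, 39, 125], [24, 70, 175], [10, 14, 161]]
top0.png [[258, 263, 23, 79, 496], [229, 264, 25, 86, 546], [216, 270, 6, 13, 51], [204, 272, 24, 71, 401]]
[[5, 20, 156], [14, 45, 131], [3, 16, 159], [21, 118, 227]]
side0.png [[322, 316, 12, 3, 28], [335, 317, 59, 14, 241], [322, 327, 12, 4, 32], [320, 336, 12, 3, 31], [320, 337, 80, 16, 346], [320, 360, 72, 13, 300], [320, 370, 13, 3, 34]]
```

View pics/m.png

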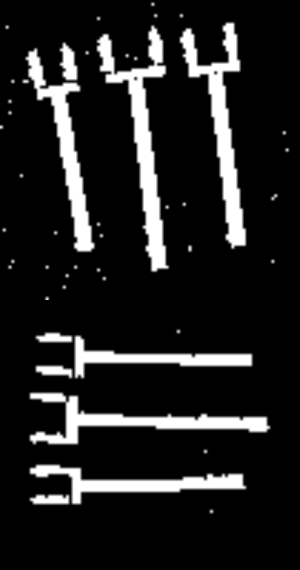

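```bash
cat >> h.py <<'E'
def gmask(im,smax=28,vmin=130):
    h=cv2.cvtColor(im,cv2.COLOR_RGB2HSV);return ((h[...,1]<smax)&(h[...,2]>vmin)).astype(np.uint8)
E
python3 - <<'E'
from h import *
T=snap('top');S=snap('side')
k,l,st,c=cv2.connectedComponentsWithStats(gmask(T['pixels']),connectivity=4)
for name,seed in(('right',(263,263)),('mid',(250,340)),('left',(205,272))):
  pass
for i in range(1,k):
  x,y,w,h,a=st[i]
  if a>300 and 200<x<270 and 255<y<290:
    P=np.argwhere(l==i)[:,::-1].astype(float)
    Q=np.array([onz(T,p,0.028)[:2] for p in P])
    tail=Q[np.argsort(Q[:,0])][:int(0.45*len(Q))]
    ctr=tail.mean(0);u=np.linalg.svd(tail-ctr)[2][0];u*=np.sign(u[0])
    s=(Q-ctr)@u; n=(Q-ctr)@np.array([-u[1],u[0]])
    hb=[(round(np.percentile(n[(s>a_)&(s<a_+.006)],1)*1e3),round(np.percentile(n[(s>a_)&(s<a_+.006)],99)*1e3)) for a_ in np.arange(s.min(),s.max(),.02)]
    wid=max(n)-min(n)
    print('z.028: x,y tail',ctr+u*s.min(),'tip',ctr+u*s.max(),'yaw',np.arctan2(u[1],u[0]),'len',np.ptp(s),'width',wid,hb)
    # bar pixel centre and tail
    print(' tail px',proj(T,[*(ctr+u*s.min()),.028]))
# side: handle of top row
k,l,st,c=cv2.connectedComponentsWithStats(gmask(S['pixels']),connectivity=4)
for i in range(1,k):
  x,y,w,h,a=st[i]
  if a>200 and 315<x<340 and 310<y<365:
    P=np.argwhere(l==i)[:,::-1]
    print('side',x,y,w,h,[ (int(cx),P[P[:,0]==cx][:,1].min(),P[P[:,0]==cx][:,1].max()) for cx in range(x,x+w,6)])
E
```

```text
z.028: x,y tail [0.40848806 0.18860478] tip [0.60960395 0.21926023] yaw 0.1512624896066776 len 0.2034388328743304 width 0.05023062008095407 [(-6, 7), (-6, 7), (-6, 7), (-7, 6), (-7, 6), (-7, 7), (-7, 6), (-7, 7), (-23, 23), (-23, 22), (-23, 22)]
 tail px [277.93649379 340.69748793]
z.028: x,y tail [0.38791268 0.26009488] tip [0.60604819 0.29148717] yaw 0.14293052457397978 len 0.22038279481745762 width 0.05854300547948256 [(-7, 6), (-5, 8), (-7, 6), (-7, 6), (-7, 6), (-7, 6), (-7, 7), (-7, 7), (-6, 7), (-26, 25), (-27, 29), (-21, -21)]
 tail px [250.2222976  348.81912607]
z.028: x,y tail [0.40417059 0.3265303 ] tip [0.588824   0.36367715] yaw 0.19852097137323554 len 0.18835277915103593 width 0.04245588019861741 [(-7, 8), (-7, 6), (-6, 5), (-7, 7), (-5, 6), (-6, 5), (-6, 7), (-16, 19), (13, 21), (14, 24)]
 tail px [224.66718395 342.4770774 ]
side 335 317 59 14 [(335, np.int64(317), np.int64(329)), (341, np.int64(322), np.int64(325)), (347, np.int64(322), np.int64(325)), (353, np.int64(323), np.int64(325)), (359, np.int64(323), np.int64(325)), (365, np.int64(323), np.int64(325)), (371, 
[... 443 characters left out ...]
p.int64(347)), (368, np.int64(344), np.int64(347)), (374, np.int64(344), np.int64(347)), (380, np.int64(344), np.int64(347)), (386, np.int64(344), np.int64(347)), (392, np.int64(344), np.int64(347)), (398, np.int64(344), np.int64(348))]
side 320 360 72 13 [(320, np.int64(361), np.int64(362)), (326, np.int64(360), np.int64(362)), (332, np.int64(361), np.int64(362)), (338, np.int64(365), np.int64(368)), (344, np.int64(365), np.int64(368)), (350, np.int64(365), np.int64(368)), (356, np.int64(365), np.int64(368)), (362, np.int64(365), np.int64(368)), (368, np.int64(365), np.int64(368)), (374, np.int64(364), np.int64(367)), (380, np.int64(364), np.int64(367)), (386, np.int64(363), np.int64(367))]
```

```bash
python3 - <<'E'
from h import *
T=snap('top');S=snap('side')
a=cv2.resize(T['pixels'][250:280,372:412],None,fx=15,fy=15,interpolation=cv2.INTER_CUBIC)
b=cv2.resize(S['pixels'][228:264,325:357],None,fx=15,fy=15,interpolation=cv2.INTER_CUBIC)
cv2.imwrite('pics/n1.png',a[:,:,::-1]);cv2.imwrite('pics/n2.png',b[:,:,::-1])
c=cv2.resize(T['pixels'][312:334,384:414],None,fx=12,fy=12,interpolation=cv2.INTER_CUBIC)
d=cv2.resize(S['pixels'][230:262,380:396],None,fx=12,fy=12,interpolation=cv2.INTER_CUBIC)
z=np.zeros((400,600,3),np.uint8);z[:c.shape[0],:c.shape[1]]=c;z[:d.shape[0],380:380+d.shape[1]]=d
cv2.imwrite('pics/n3.png',z[:,:,::-1])
# circle expected pictures
E
```

```text
(no output)
```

View pics/n1.png

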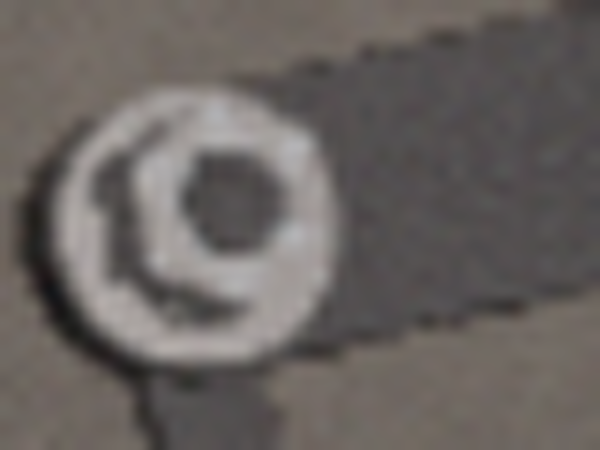

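View pics/n2.png

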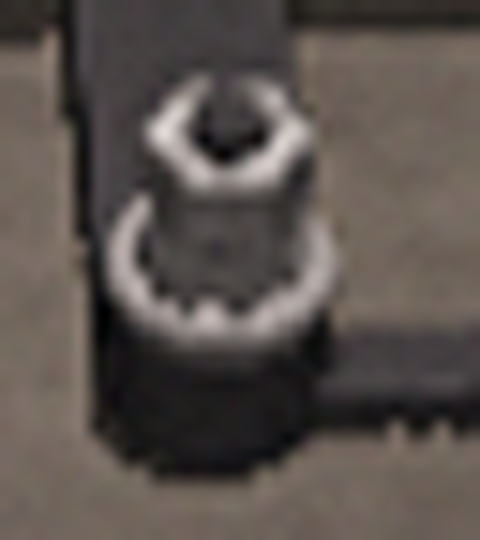

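View pics/n3.png

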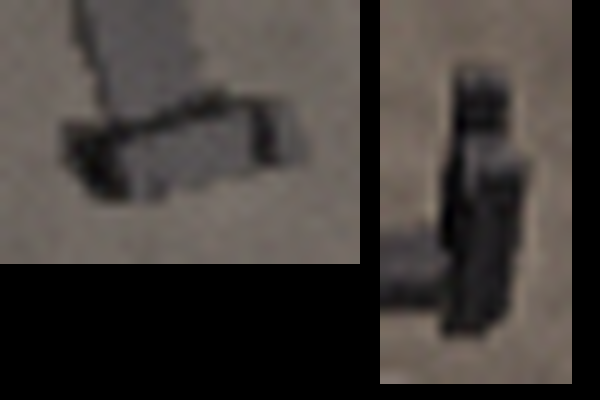

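```bash
python3 - <<'E'
from h import *
T=snap('top');S=snap('side')
def p15(x0,y0,X,Y,f=15):return (x0+(X+.5)/f-.5,y0+(Y+.5)/f-.5)
t=lambda X,Y:p15(372,250,X,Y); s=lambda X,Y:p15(325,228,X,Y)
print('flange',onz(T,t(195,227),.044),onz(S,s(220,258),.044),tri(T,t(195,227),S,s(220,258)))
print('stud',onz(T,t(232,200),.086),onz(S,s(228,128),.086),tri(T,t(232,200),S,s(228,128)))
print('nut side',onz(S,s(230,132),.080))
r=lambda X,Y:p15(384,312,X,Y,12)
print('rest floor',onz(T,r(190,150),.044))
q=lambda X,Y:p15(380,230,X,Y,12)
# prong tops side view : far prong top (100,70..), near prong top
print('rest prongs side',onz(S,q(480-380,80),.062),onz(S,q(500-380,160),.062))
print('prongs top',onz(T,r(85,155),.062),onz(T,r(285,130),.062))
for v in((148,132),(182,80),(265,80),(312,132),(282,186),(195,186)):
    print('hex',v,(onz(S,s(*v),.08))[:2]) 
o=onz(T,t(232,200),.086)
E
```

```text
flange [ 0.60636681 -0.09141421  0.044     ] [ 0.60893675 -0.09475345  0.044     ] (array([ 0.60723776, -0.09083766,  0.04758694]), np.float64(0.0025149143061224954))
stud [ 0.60639805 -0.09101202  0.086     ] [ 0.6082729  -0.09038808  0.086     ] (array([ 0.60742949, -0.0911521 ,  0.08520549]), np.float64(0.001870336047001165))
nut side [ 0.60841172 -0.0957665   0.08      ]
rest floor [ 0.45128139 -0.12696892  0.044     ]
rest prongs side [ 0.45766647 -0.1461818   0.062     ] [ 0.44964664 -0.11550905  0.062     ]
prongs top [ 0.45049616 -0.1009967   0.062     ] [ 0.45573733 -0.14403009  0.062     ]
hex (148, 132) [ 0.62553432 -0.09238724]
hex (182, 80) [ 0.62098484 -0.11009182]
hex (265, 80) [ 0.60353108 -0.11354034]
hex (312, 132) [ 0.5912813  -0.09914731]
hex (282, 186) [ 0.59508578 -0.08118063]
hex (195, 186) [ 0.61312967 -0.07762368]
```

```bash
python3 - <<'E'
from h import *
T=snap('top')
cv2.imwrite('pics/s1.png',cv2.resize(T['pixels'][195:340,370:520],None,fx=4,fy=4,interpolation=cv2.INTER_CUBIC)[:,:,::-1])
im=T['pixels'].astype(int)
for v in range(276,318,4): print(v,im[v,380:408].sum(1)//3)
for v in range(215,300,8): print(v,im[v,410:446].sum(1)//3)
E
```

```text
276 [ 93  56  77  82  76  79  77  76  79  86 103 106 105 107 103 103 103 104
 103 105 106 104 104 103 106 106 106 105]
280 [106  99  55  77  82  75  80  80  79  76  88 103 104 103 102 103 104 105
 107 107 101  98 100  99 102 100 100 110]
284 [ 99 100  93  52  75  83  79  82  82  81  77  87 106 104 102 100 100 100
 105 101 103  99 100  97 104 104 103 105]
288 [101 103 104  92  52  78  80  80  80  79  82  79  86  99 103 100  99 102
 105 105 100 101 103 101 103 104 102  99]
292 [102 104  99  99  92  55  77  79  83  81  81  79  80  86  98 105 100 104
 101 103 100 102 100 102 105 104  95  99]
296 [ 98 101  99 101 102  94  50  76  82  82  83  85  81  80  80  82 101 103
 102 101 100 100  99 103 104 103 104 103]
300 [ 99 101 100 102  98  97  86  53  77  82  80  83  80  82  78  78  85 100
 105 106 105 105 106 107 100  99 100 104]
304 [ 94  99 103 101  99  97  95  89  50  80  85  85  83  82  81  81  83  86
 102 101 103 102  98 101 105 104 107 103]
308 [103 102 105 104 104 106 102 103  96  53  64  79  80  82  81  81  78  83
  91 105 102 108 105 105 106 106 105 101]
312 [106 108 104  98 103 104 
[... 1169 characters left out ...]
77  82  80  84  78  76
  42  47  90 111 115 117 115 115 115 116 117 116 116 116 119 109  64  62]
271 [103 106 104 105 103 102  95  95  99  99 100 101 100 100  96 100 100 107
  94  58  36  49  77 105 122 116 117 119 117 117 113 117 114 116 117 111]
279 [106 105 102 103 105 104 103 106 103 101  99 101  99  99 103 100 103 100
 102 101  66  51  25  40  68 105 120 118 115 120 117 119 119 116 117 119]
287 [ 97 105 106 106 106 103 102 103 101  99 102 101 103 103 102 110 106 106
 106 107 105 108 104  62  40  34  58 102 120 118 119 114 119 120 119 116]
295 [104 104 105 105 105 106 107 109 103 103 105 104 103 106 104 106 107 111
 108 107 103 107 106 109 102  64  36  30  53 101 121 114 117 118 117 116]
```

View pics/s1.png

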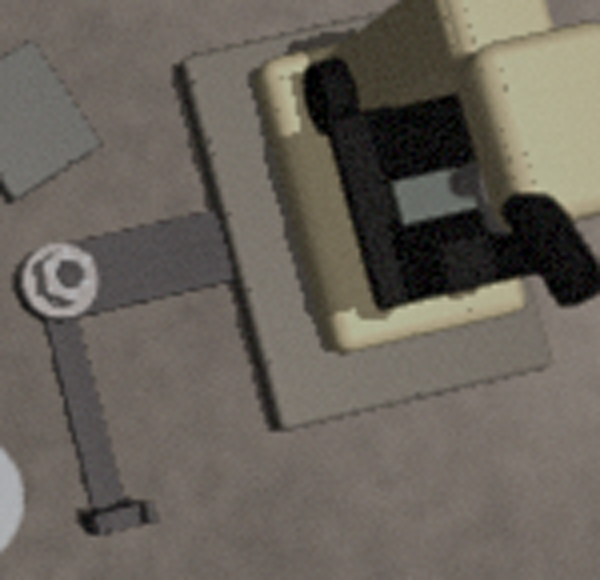

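```bash
python3 - <<'E'
from h import *
T=snap('top')
P=lambda a,z:onz(T,a,z)[:2]
def an(a,b):d=a-b;return np.arctan2(d[1],d[0]),np.linalg.norm(d)
print('slab',an(P((419.4,223),.036),P((438.7,295),.036)), an(P((417.3,215),.036),P((436.6,287),.036)))
l1,l2=P((381.6,276),.012),P((391.6,316),.012)
r1,r2=P((389.3,276),.012),P((400.4,316),.012)
print('bar',an(l1,l2),an(r1,r2), (l1+r1)/2,(l2+r2)/2, an((l1+r1)/2,(l2+r2)/2))
A=np.array([.6073,-.0915])
for m in((l1+r1)/2,(l2+r2)/2): print(an(A,m))
print('slab corners', P((417.0,211.5),.036))
# slab other corners from 4x crop
for X,Y in((185,65),(275,430),(548,365)): print(P((370+X/4-.4,195+Y/4-.4),.036))
E
```

```text
slab (np.float64(0.2296083240744133), np.float64(0.19894664755539662)) (np.float64(0.22959583330087063), np.float64(0.19989317014076016))
bar (np.float64(0.22701775150044545), np.float64(0.10982530542936016)) (np.float64(0.25090490131804294), np.float64(0.11051182268318462)) [ 0.5790838  -0.09847878] [ 0.47205435 -0.1245571 ] (np.float64(0.23899854147244298), np.float64(0.1101607065092304))
(np.float64(0.2424664174304648), np.float64(0.029066433803341594))
(np.float64(0.2397225288619336), np.float64(0.13922700202235597))
slab corners [ 0.75237655 -0.18404184]
[ 0.75416209 -0.18096082]
[ 0.50825912 -0.2332494 ]
[ 0.55131719 -0.41770649]
```

```bash
cat >> h.py <<'E'
def tp():
    s=telemetry.get_state();return s,np.array(s['tcp_pos']),R.from_rotvec(s['tool_rot'])
def Rt(psi):
    # tool x down, tool y heading psi
    x=np.array([0,0,-1.]);y=np.array([np.cos(psi),np.sin(psi),0]);return R.from_matrix(np.stack([x,y,np.cross(x,y)],1))
def plan(pos,psi):
    s,p,r=tp();d=r.inv().apply(np.array(pos)-p)*1e3;rv=(r.inv()*Rt(psi)).as_rotvec(degrees=True)
    print('shift mm',d.round(1),'turn',rv.round(2))
E
python3 - <<'E'
from h import *
s,p,r=tp();print(r.as_matrix().round(3));y=r.apply([0,1,0]);print('psi',np.arctan2(y[1],y[0]), 'q1',s['qpos'][0],'q6',s['qpos'][5])
T=snap('top');S=snap('side')
for n,a,z in(('bottle',(330,245),.065),('box',(375,225),.033),('dish',(359,320),.017)):print(n,onz(T,a,z))
# rack corner pts z=.006: crop c1 6x
f=lambda X,Y:onz(T,(195+(X+.5)/6-.5,255+(Y+.5)/6-.5),.006)[:2]
c=[f(35,183),f(540,100),f(582,383),f(70,472)];print(np.array(c).round(4),np.mean(c,0)); d=c[0]-c[1]+c[3]-c[2];print('rack yaw',np.arctan2(d[1],d[0])-np.pi/2)
E
```

```text
[[-0.     0.223 -0.975]
 [ 0.    -0.975 -0.223]
 [-1.    -0.     0.   ]]
psi -1.3459676902936115 q1 -1.5200861102557055 q6 -0.17411806089904358
bottle [0.65531854 0.05377983 0.065     ]
box [ 0.71519822 -0.0695656   0.033     ]
dish [ 0.46157103 -0.024782    0.017     ]
[[0.5543 0.3993]
 [0.592  0.1742]
 [0.4658 0.1543]
 [0.4271 0.3794]] [0.50979869 0.27681705]
rack yaw 0.16803433798123724
```

```bash
python3 - <<'E'
from h import *
plan((0.518,0.2054,.14),-1.42)
E
```

```text
shift mm [  65.4 -734.8 -550.8] turn [ 4.24  0.   -0.  ]
```

Call:
{"method": "carry_out", "body": {
  "moves": [
    [[65,-735,-551],[4.2,0,0],0.5],
    [[65,-735,-551],[4.2,0,0],0.5],
    [[65,-735,-551],[4.2,0,0],0.5],
    [[65,-735,-551],[4.2,0,0],0.5],
    [[65,-735,-551],[4.2,0,0],0.5],
    [[65,-735,-551],[4.2,0,0],0.5],
    [[65,-735,-551],[4.2,0,0],0.5],
    [[65,-735,-551],[4.2,0,0],0.5],
    [[65,-735,-551],[4.2,0,0],0.5],
    [[65,-735,-551],[4.2,0,0],0.5],
    [[65,-735,-551],[4.2,0,0],0.5],
    [[65,-735,-551],[4.2,0,0],0.5]
  ]
}}

```text
clock: 2.1
tcp_pos: [0.4497, 0.0521, 0.153]
tool_rot: [2.144, 0.162, -2.14]
force: [0.2, -0.3, 0.4]
opening: 0.0474
```

```bash
python3 - <<'E'
from h import *
plan((0.518,0.2054,.10),-1.42)
E
```

```text
shift mm [  53.  -141.3  -90.6] turn [ 0.06 -0.09 -0.04]
```

Call:
{"method": "carry_out", "body": {
  "moves": [
    [[53,-141,-91],[0,0,0],0.5],
    [[53,-141,-91],[0,0,0],0.5],
    [[53,-141,-91],[0,0,0],0.5],
    [[53,-141,-91],[0,0,0],0.5],
    [[53,-141,-91],[0,0,0],0.5]
  ]
}}

```text
clock: 2.72
tcp_pos: [0.5175, 0.2027, 0.0996]
tool_rot: [2.142, 0.162, -2.143]
force: [-0.3, -0.1, 0.7]
opening: 0.0473
```

```bash
python3 - <<'E'
from h import *
s,p,r=tp();print(p,r.as_matrix().round(3))
plan((0.518,0.2054,.012),-1.42)
T=snap('top','t1.png');S=snap('side','s2.png')
cv2.imwrite('pics/t1c.png',cv2.resize(T['pixels'][220:360,190:340],None,fx=4,fy=4)[:,:,::-1])
cv2.imwrite('pics/s2c.png',cv2.resize(S['pixels'][240:400,300:440],None,fx=3.5,fy=3.5)[:,:,::-1])
E
```

```text
[0.5174804  0.20274299 0.09964779] [[-0.     0.151 -0.989]
 [-0.    -0.989 -0.151]
 [-1.     0.     0.   ]]
shift mm [87.6 -2.6 -0.9] turn [ 0.05  0.01 -0.01]
```

View pics/t1c.png

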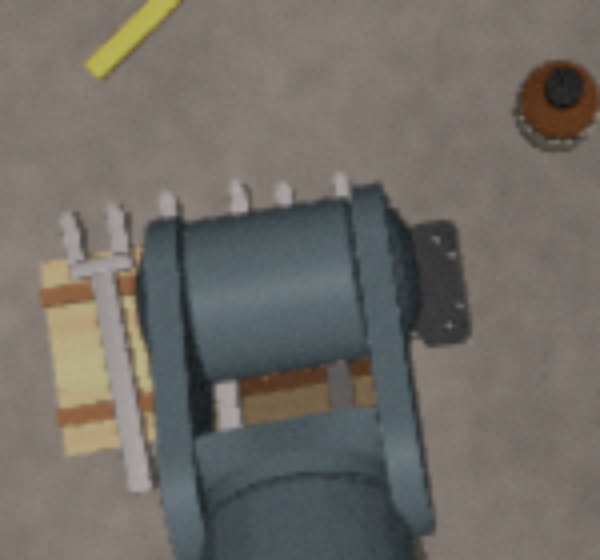

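View pics/s2c.png

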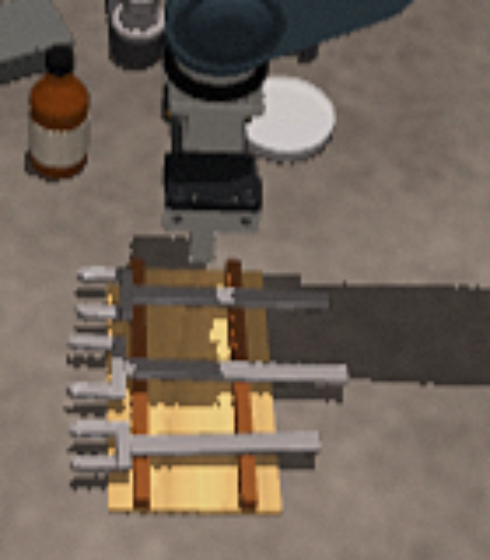

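Call:
{"method": "carry_out", "body": {
  "moves": [
    [[50,-2.6,-1],[0,0,0],0.5],
    [[75,-2.6,-1],[0,0,0],0.5],
    [[87,-2.6,-1],[0,0,0],0.5],
    [[87,-2.6,-1],[0,0,0],0.5],
    [[87,-2.6,-1],[0,0,0],0],
    [[87,-2.6,-1],[0,0,0],0],
    [[87,-2.6,-1],[0,0,0],0],
    [[87,-2.6,-1],[0,0,0],0],
    [[87,-2.6,-1],[0,0,0],0],
    [[87,-2.6,-1],[0,0,0],0]
  ]
}}

```text
clock: 4.08
tcp_pos: [0.5186, 0.2057, 0.0131]
tool_rot: [2.143, 0.162, -2.142]
force: [-1.1, -0.5, 6.2]
opening: 0.0154
```

Call:
{"method": "carry_out", "body": {
  "moves": [
    [[-30,0,0],[0,0,0],0],
    [[-80,0,0],[0,0,0],0],
    [[-110,0,0],[0,0,0],0],
    [[-110,0,0],[0,0,0],0],
    [[-110,0,0],[0,0,0],0]
  ]
}}

```text
clock: 4.7
tcp_pos: [0.5167, 0.2056, 0.1203]
tool_rot: [2.139, 0.162, -2.146]
force: [0.6, 0.2, -2.8]
opening: 0.0154
```

```bash
python3 - <<'E'
from h import *
s,p,r=tp();print(p,s['force'],s['opening'])
T=snap('top','t3.png');S=snap('side','s3.png')
cv2.imwrite('pics/s3c.png',cv2.resize(S['pixels'][240:400,300:440],None,fx=3.5,fy=3.5)[:,:,::-1])
# approach pose: spanner origin at stand x=-60, underside .047
A=np.array([.6072,-.0913]);y=.232;u=np.array([np.cos(y),np.sin(y)])
# grip offset along spanner: origin - tcp
t=np.array([.5960,.2172]);u0=np.array([np.cos(.1513),np.sin(.1513)])
print('origin minus tcp along',(t-[.5186,.2057])@u0,'lat',np.cross(u0,t-[.5186,.2057]))
E
```

```text
[0.51668915 0.20559019 0.1202529 ] [ 0.55813183  0.22796724 -2.76288698] 0.01536542204827099
origin minus tcp along 0.07824909949774282 lat -0.00029736810916295917<stdin>:9: DeprecationWarning: Arrays of 2-dimensional vectors are deprecated. Use arrays of 3-dimensional vectors instead. (deprecated in NumPy 2.0)
```

View pics/s3c.png

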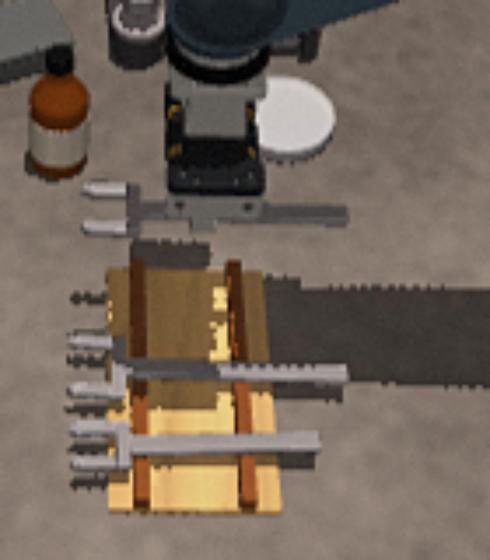

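```bash
cat >> h.py <<'E'
A=np.array([.6072,-.0913]);YS=.232
def st(x,y=0,z=0):
    u=np.array([np.cos(YS),np.sin(YS)]);n=np.array([-u[1],u[0]]);return np.array([*(A+x*u+y*n),z])
E
python3 - <<'E'
from h import *
print(st(-.14));plan(st(-.14,0,.105),YS-np.pi/2)
E
```

```text
[ 0.47095081 -0.12348942  0.        ]
shift mm [ 15.3 318.4  94.6] turn [-4.61  0.25  0.01]
```

Call:
{"method": "carry_out", "body": {
  "moves": [
    [[0,318,95],[-4.6,0.2,0],0],
    [[0,318,95],[-4.6,0.2,0],0],
    [[0,318,95],[-4.6,0.2,0],0],
    [[0,318,95],[-4.6,0.2,0],0],
    [[15,318,95],[-4.6,0.2,0],0],
    [[15,318,95],[-4.6,0.2,0],0],
    [[15,318,95],[-4.6,0.2,0],0],
    [[15,318,95],[-4.6,0.2,0],0],
    [[15,318,95],[-4.6,0.2,0],0]
  ]
}}

```text
clock: 5.92
tcp_pos: [0.4724, -0.1218, 0.1073]
tool_rot: [2.101, 0.247, -2.094]
force: [0.4, 0.1, -1.7]
opening: 0.0153
```

```bash
python3 - <<'E'
from h import *
s,p,r=tp();print(p,s['force'],s['opening'])
T=snap('top','t4.png');S=snap('side','s4.png')
cv2.imwrite('pics/s4c.png',cv2.resize(S['pixels'][190:300,300:440],None,fx=5,fy=5)[:,:,::-1])
cv2.imwrite('pics/t4c.png',cv2.resize(T['pixels'][230:350,340:460],None,fx=5,fy=5)[:,:,::-1])
plan(st(-.14,0,.041),YS-np.pi/2)
E
```

```text
[ 0.47235897 -0.12181086  0.1073474 ] [ 0.36385687  0.06761534 -1.70576877] 0.015256295463031689
shift mm [66.5  1.1  2. ] turn [ 0.08 -0.2  -0.01]
```

View pics/s4c.png

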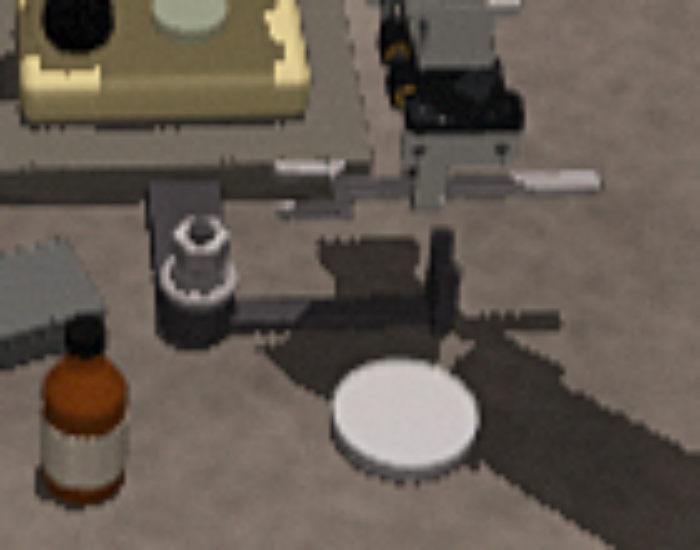

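View pics/t4c.png

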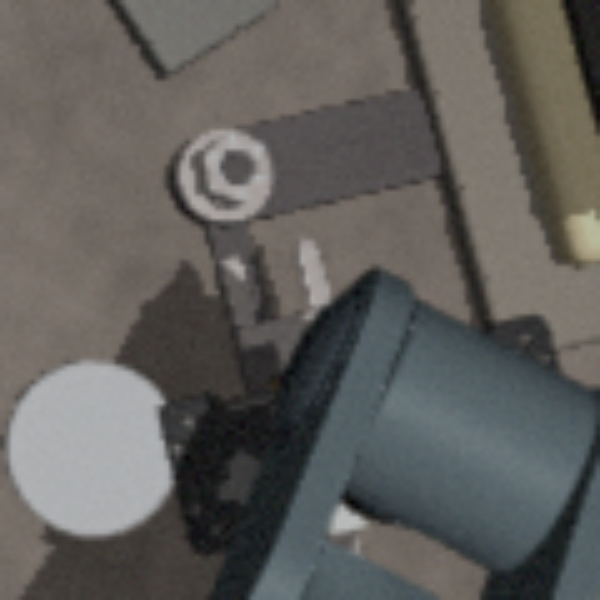

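Call:
{"method": "carry_out", "body": {
  "moves": [
    [[30,1.1,2],[0,-0.2,0],0],
    [[47,1.1,2],[0,-0.2,0],0],
    [[47,1.1,2],[0,-0.2,0],0],
    [[47,1.1,2],[0,-0.2,0],0]
  ]
}}

```text
clock: 6.52
tcp_pos: [0.4714, -0.1246, 0.0612]
tool_rot: [2.099, 0.244, -2.097]
force: [-0.3, -1.1, -1.5]
opening: 0.0155
```

```bash
python3 - <<'E'
from h import *
s,p,r=tp();print(p,s['force'],s['opening'])
T=snap('top','t5.png');S=snap('side','s5.png')
cv2.imwrite('pics/s5c.png',cv2.resize(S['pixels'][210:280,320:430],None,fx=7,fy=7,interpolation=cv2.INTER_CUBIC)[:,:,::-1])
cv2.imwrite('pics/t5c.png',cv2.resize(T['pixels'][245:320,370:430],None,fx=8,fy=8,interpolation=cv2.INTER_CUBIC)[:,:,::-1])
E
```

```text
[ 0.47137718 -0.12458602  0.06123104] [-0.32864305 -1.10774152 -1.4928726 ] 0.015468202672360213
```

View pics/s5c.png

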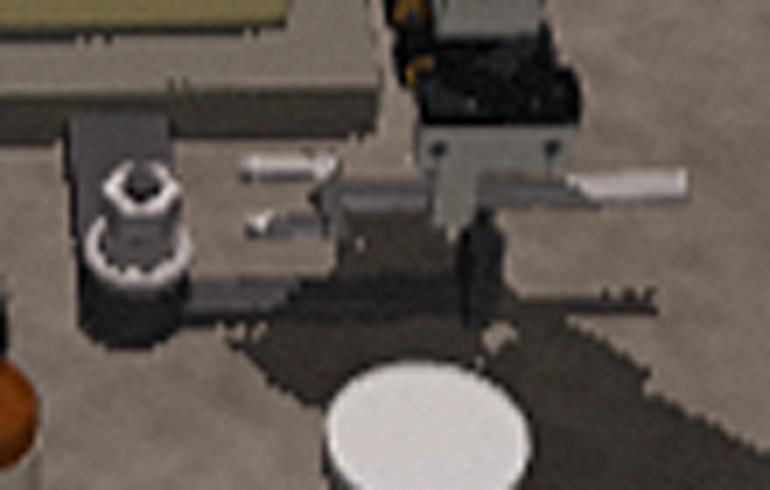

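View pics/t5c.png

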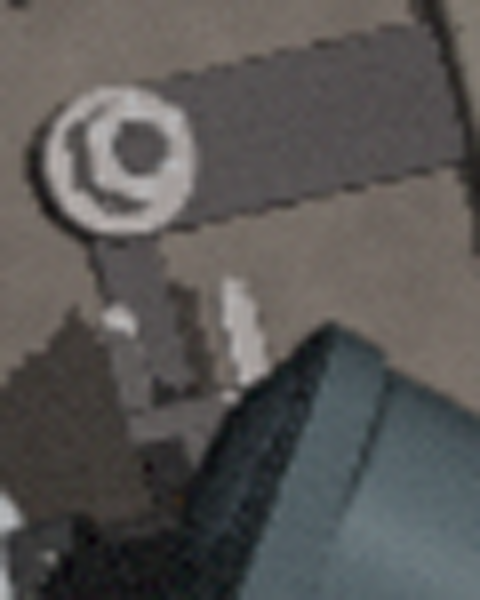

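```bash
python3 - <<'E'
from h import *
T=snap('top');S=snap('side')
f=lambda X,Y,z:onz(T,(370+(X+.5)/8-.5,245+(Y+.5)/8-.5),z)[:2]
l,r=f(118,305,.076),f(232,278,.076)
g=lambda X,Y,z:onz(S,(320+(X+.5)/7-.5,210+(Y+.5)/7-.5),z)[:2]
l2,r2=g(248,222,.076),g(240,164,.076)
u=np.array([np.cos(YS),np.sin(YS)]);n=np.array([-u[1],u[0]])
for nm,a,b,c in(('top',l,r,np.array([.6064,-.0912])),('side',l2,r2,np.array([.6083,-.0935]))):
    m=(a+b)/2;print(nm,a,b,m,'rel screw along/lat mm',((m-c)@u*1e3).round(1),((m-c)@n*1e3).round(1))
p=tp()[1][:2];print('tcp pred tip',p+.092*u, ((p+.092*u-A)@u, (p+.092*u-A)@n))
print(tri(T,(370+118.5/8-.5,245+305.5/8-.5),S,(320+248.5/7-.5,210+222.5/7-.5)),tri(T,(370+232.5/8-.5,245+278.5/8-.5),S,(320+240.5/7-.5,210+164.5/7-.5)))
E
```

```text
top [ 0.55640928 -0.08469135] [ 0.5651251  -0.12159897] [ 0.56076719 -0.10314516] rel screw along/lat mm -47.2 -1.1
side [ 0.5582664  -0.08640634] [ 0.56700268 -0.12461788] [ 0.56263454 -0.10551211] rel screw along/lat mm -47.2 -1.2
tcp pred tip [ 0.56088988 -0.10357981] (np.float64(-0.047892830166004804), np.float64(-0.0013029864623862776))
(array([ 0.55720001, -0.08440167,  0.07780382]), np.float64(0.0018358224037831237)) (array([ 0.56579576, -0.12098897,  0.0792056 ]), np.float64(0.0018417261141469893))
```

```bash
python3 - <<'E'
from h import *
plan(st(-.139,0,.040),YS-np.pi/2)
E
```

```text
shift mm [21.4 -1.3 -0.9] turn [-0.01 -0.07 -0.07]
```

Call:
{"method": "carry_out", "body": {
  "moves": [
    [[0,-1.3,-0.9],[0,0,0],0],
    [[12,-1.3,-0.9],[0,0,0],0],
    [[21,-1.3,-0.9],[0,0,0],0],
    [[21,-1.3,-0.9],[0,0,0],0],
    [[21,-1.3,-0.9],[0,0,0],0]
  ]
}}

```text
clock: 7.35
tcp_pos: [0.4713, -0.123, 0.0394]
tool_rot: [2.098, 0.244, -2.099]
force: [0.9, -0.2, -2.4]
opening: 0.0157
```

```bash
python3 - <<'E'
from h import *
s,p,r=tp();print(p,s['force'],s['ft_torque'],s['opening'])
T=snap('top','t6.png');S=snap('side','s6.png')
cv2.imwrite('pics/s6c.png',cv2.resize(S['pixels'][210:280,320:430],None,fx=7,fy=7,interpolation=cv2.INTER_CUBIC)[:,:,::-1])
cv2.imwrite('pics/t6c.png',cv2.resize(T['pixels'][245:320,370:430],None,fx=8,fy=8,interpolation=cv2.INTER_CUBIC)[:,:,::-1])
plan(st(-.110,0,.040),YS-np.pi/2)
plan(st(-.078,0,.040),YS-np.pi/2)
E
```

```text
[ 0.47131567 -0.12297884  0.03938076] [ 0.88060787 -0.24951179 -2.41489289] [-0.00118425  0.00510304  0.01756221] 0.015652880325322353
shift mm [ -0.2   0.2 -29.3] turn [-0.02 -0.03 -0.03]
shift mm [ -0.2   0.2 -61.3] turn [-0.02 -0.03 -0.03]
```

View pics/s6c.png

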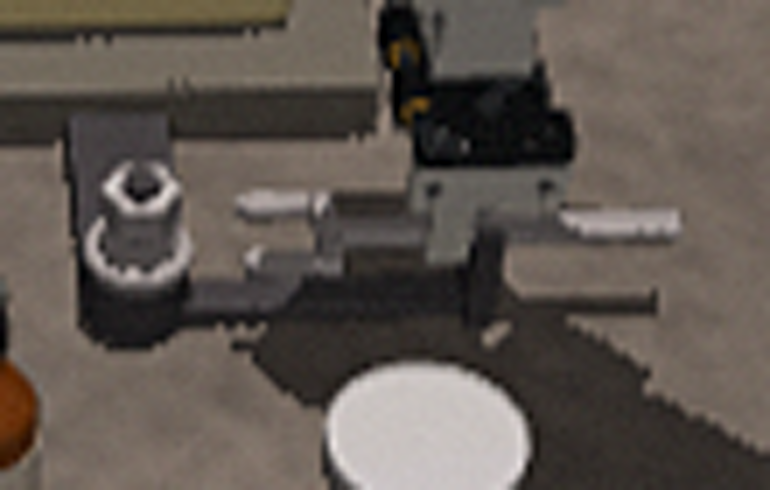

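View pics/t6c.png

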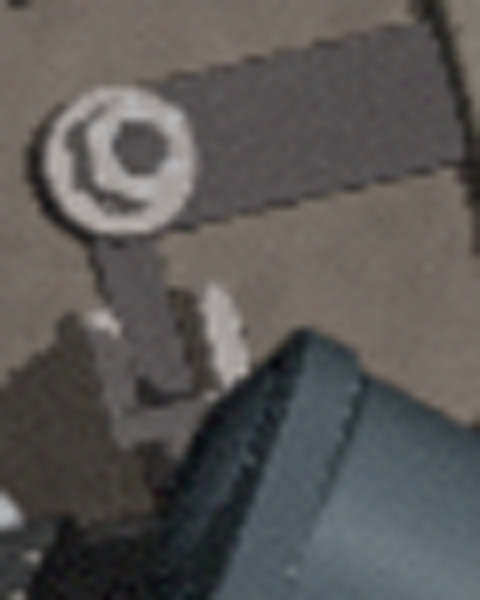

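Call:
{"method": "carry_out", "body": {
  "moves": [
    [[-2.5,0.2,-10],[0,0,0],0],
    [[-2.5,0.2,-20],[0,0,0],0],
    [[-2.5,0.2,-31],[0,0,0],0],
    [[-2.5,0.2,-31],[0,0,0],0],
    [[-2.5,0.2,-31],[0,0,0],0]
  ]
}}

```text
clock: 8.07
tcp_pos: [0.5014, -0.1159, 0.0418]
tool_rot: [2.098, 0.245, -2.099]
force: [0.1, -0.2, -1.5]
opening: 0.0157
```

```bash
python3 - <<'E'
from h import *
s,p,r=tp();print(p,s['force'],s['ft_torque'],s['opening'])
T=snap('top','t7.png');S=snap('side','s7.png')
cv2.imwrite('pics/s7c.png',cv2.resize(S['pixels'][220:270,320:400],None,fx=8,fy=8,interpolation=cv2.INTER_CUBIC)[:,:,::-1])
cv2.imwrite('pics/t7c.png',cv2.resize(T['pixels'][245:320,370:430],None,fx=8,fy=8,interpolation=cv2.INTER_CUBIC)[:,:,::-1])
plan(st(-.078,0,.042),YS-np.pi/2)
E
```

```text
[ 0.50135537 -0.1158678   0.04176018] [ 0.07523738 -0.16045133 -1.54020953] [ 0.00452385 -0.00210479  0.05561436] 0.015654807681560006
shift mm [ -0.2   0.4 -30.8] turn [-0.02  0.03  0.01]
```

View pics/s7c.png

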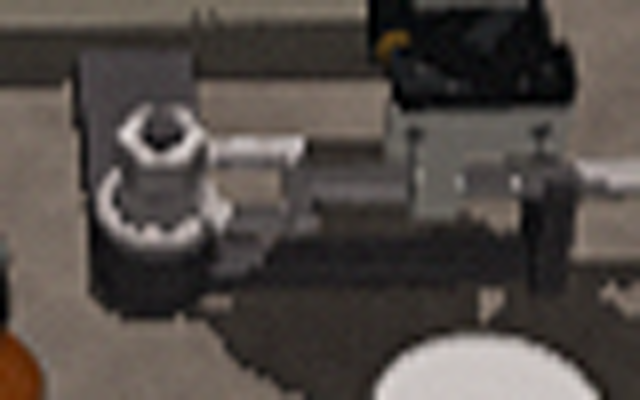

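View pics/t7c.png

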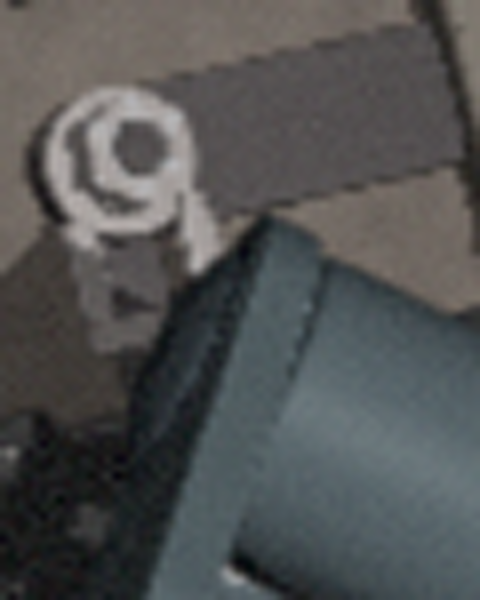

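Call:
{"method": "carry_out", "body": {
  "moves": [
    [[0,0.4,-8],[0,0,0],0],
    [[0,0.4,-15],[0,0,0],0],
    [[0,0.4,-15],[0,0,0],0],
    [[0,0.4,-15],[0,0,0],0]
  ]
}}

```text
clock: 8.68
tcp_pos: [0.5165, -0.1131, 0.0421]
tool_rot: [2.099, 0.244, -2.098]
force: [0.2, -0.2, -1.8]
opening: 0.0157
```

```bash
python3 - <<'E'
from h import *
s,p,r=tp();print(p,s['force'],s['ft_torque'],s['opening'])
plan(st(-.078,0,.042),YS-np.pi/2)
E
```

```text
[ 0.51648033 -0.11307995  0.04208457] [ 0.20394336 -0.18306891 -1.79786429] [-0.14038189 -0.08327752 -0.03891539] 0.01567788454985073
shift mm [  0.1  -0.3 -15.3] turn [-0.01 -0.02 -0.03]
```

Call:
{"method": "carry_out", "body": {
  "moves": [
    [[0,0,-8],[0,0,0],0],
    [[0,0,-15],[0,0,0],0],
    [[0,0,-15],[0,0,0],0],
    [[0,0,-15],[0,0,0],0]
  ]
}}

```text
clock: 9.18
tcp_pos: [0.5311, -0.1096, 0.0421]
tool_rot: [2.099, 0.244, -2.098]
force: [0.8, -0.6, -1.7]
opening: 0.0153
```

```bash
python3 - <<'E'
from h import *
s,p,r=tp();print(p,s['force'],s['ft_torque'],s['opening'])
T=snap('top','t8.png');S=snap('side','s8.png')
cv2.imwrite('pics/s8c.png',cv2.resize(S['pixels'][220:270,320:400],None,fx=8,fy=8,interpolation=cv2.INTER_CUBIC)[:,:,::-1])
cv2.imwrite('pics/t8c.png',cv2.resize(T['pixels'][245:320,370:430],None,fx=8,fy=8,interpolation=cv2.INTER_CUBIC)[:,:,::-1])
plan(st(-.078,0,.039),YS-np.pi/2)
E
```

```text
[ 0.53113317 -0.10960836  0.04211734] [ 0.79773356 -0.6139723  -1.715943  ] [-0.17053716 -0.24206378 -0.07077835] 0.015312912119220291
shift mm [ 3.1 -0.3 -0.4] turn [-0.02 -0.02 -0.02]
```

View pics/s8c.png

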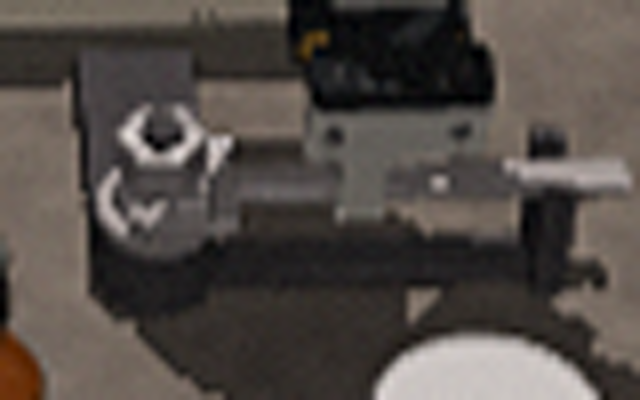

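View pics/t8c.png

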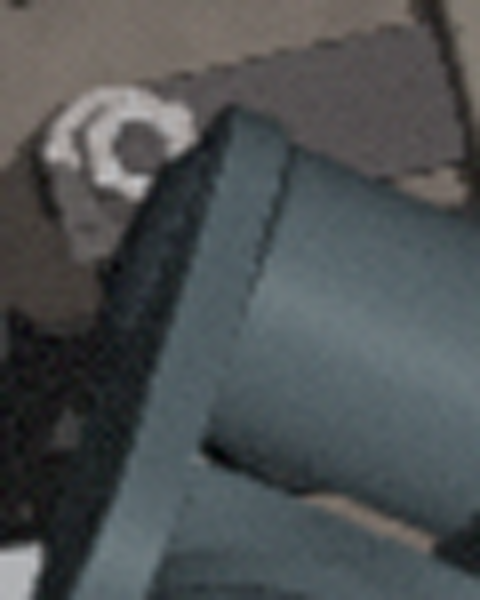

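Call:
{"method": "carry_out", "body": {
  "moves": [
    [[3.5,-0.3,0],[0,0,0],0],
    [[3.5,-0.3,0],[0,0,0],0],
    [[3.5,-0.3,0],[0,0,0],0.3],
    [[3.5,-0.3,0],[0,0,0],0.4],
    [[3.5,-0.3,0],[0,0,0],0.5],
    [[3.5,-0.3,0],[0,0,0],0.5],
    [[-40,-0.3,0],[0,0,0],0.5],
    [[-90,-0.3,0],[0,0,0],0.5],
    [[-90,-0.3,0],[0,0,0],0.5],
    [[-90,-0.3,0],[0,0,0],0.5]
  ]
}}

```text
clock: 10.52
tcp_pos: [0.5303, -0.109, 0.1315]
tool_rot: [2.098, 0.245, -2.099]
force: [-0.2, 0.5, -0.2]
opening: 0.0466
```

```bash
python3 - <<'E'
from h import *
s,p,r=tp();print(p,s['force'],s['ft_torque'],s['opening'])
T=snap('top','t9.png');S=snap('side','s9.png')
cv2.imwrite('pics/s9c.png',cv2.resize(S['pixels'][220:270,320:400],None,fx=8,fy=8,interpolation=cv2.INTER_CUBIC)[:,:,::-1])
cv2.imwrite('pics/s9n.png',cv2.resize(S['pixels'][228:264,325:357],None,fx=15,fy=15,interpolation=cv2.INTER_CUBIC)[:,:,::-1])
cv2.imwrite('pics/t9c.png',cv2.resize(T['pixels'][245:320,370:430],None,fx=8,fy=8,interpolation=cv2.INTER_CUBIC)[:,:,::-1])
E
```

```text
[ 0.53031752 -0.10902519  0.13145239] [-0.23669822  0.49044086 -0.16291445] [ 0.00518703 -0.01640411 -0.01324421] 0.04663641042732933
```

View pics/s9c.png

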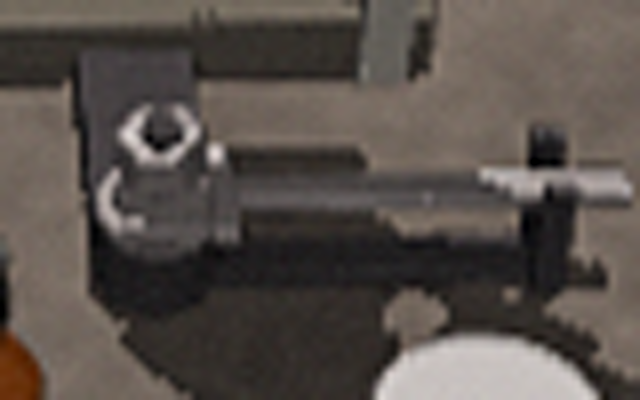

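View pics/s9n.png

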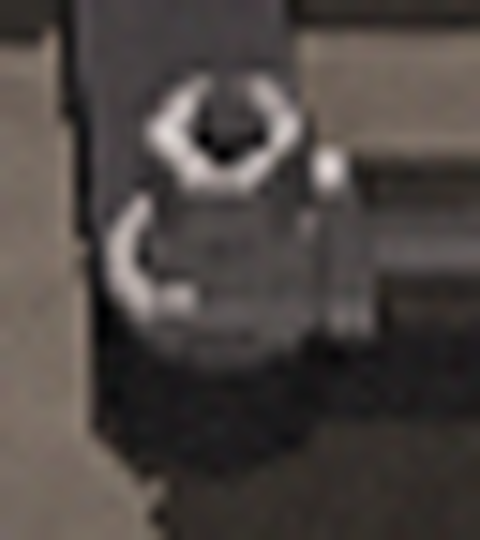

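View pics/t9c.png

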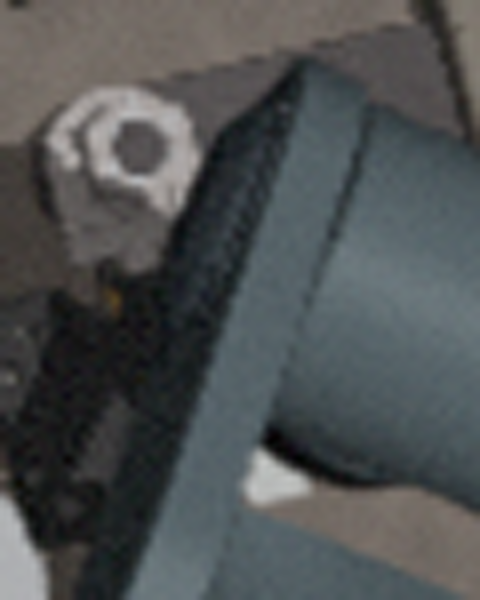

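View pics/t9.png

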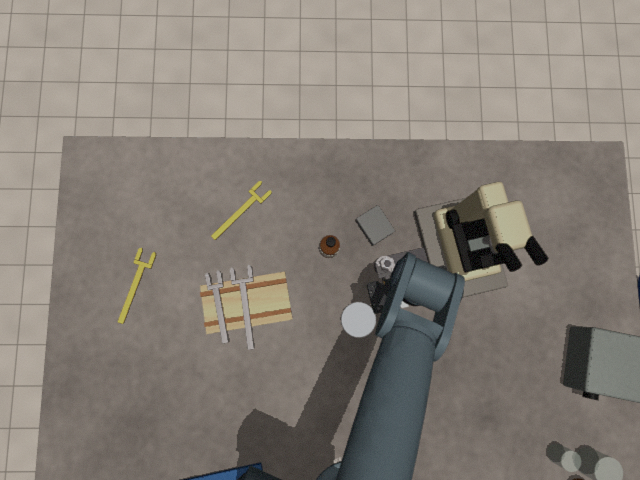

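View pics/s9.png

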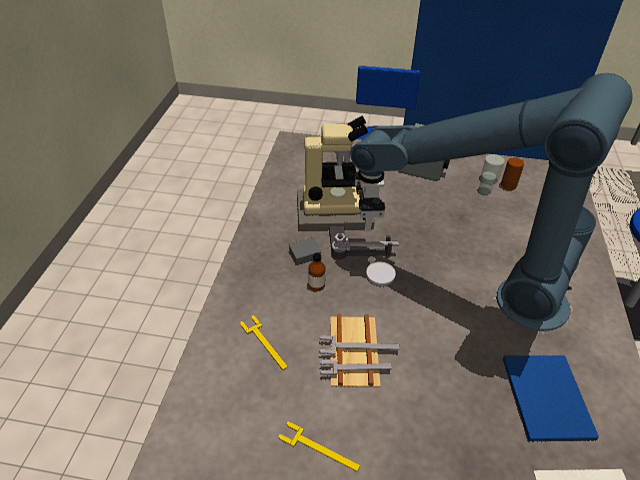

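```bash
python3 - <<'E'
from h import *
T=snap('top');S=snap('side');p=tp()[1]
for z in(.13,.2,.3,.35,.4,.45):print(z,proj(T,[p[0],p[1],z]).round(),proj(S,[p[0],p[1],z]).round())
for x,y in((-.1,-.145),(.1,-.145),(-.1,-.285),(.1,-.285)):print(x,y,proj(T,st(x,y,.336)).round(),proj(S,st(x,y,.336)).round(),proj(S,st(x,y,.036)).round())
E
```

```text
0.13 [398. 292.] [366. 225.]
0.2 [404. 290.] [368. 208.]
0.3 [413. 288.] [370. 181.]
0.35 [419. 286.] [372. 167.]
0.4 [425. 285.] [373. 152.]
0.45 [432. 283.] [375. 137.]
-0.1 -0.145 [489. 280.] [372. 143.] [365. 218.]
0.1 -0.145 [462. 187.] [307. 144.] [307. 219.]
-0.1 -0.285 [554. 265.] [367. 119.] [361. 192.]
0.1 -0.285 [526. 172.] [305. 120.] [305. 194.]
```

```bash
python3 - <<'E'
from h import *
plan(st(0,0,.115),np.radians(-17.3))
E
```

```text
shift mm [ 15.2   0.7 -79.4] turn [-59.42   0.08   0.16]
```

Call:
{"method": "carry_out", "body": {
  "moves": [
    [[0,0.7,-40],[-10,0,0],0.65],
    [[0,0.7,-79],[-20,0,0],0.65],
    [[5,0.7,-79],[-30,0,0],0.65],
    [[15,0.7,-79],[-40,0,0],0.65],
    [[15,0.7,-79],[-50,0,0],0.65],
    [[15,0.7,-79],[-59.4,0,0],0.65],
    [[15,0.7,-79],[-59.4,0,0],0.65],
    [[15,0.7,-79],[-59.4,0,0],0.65],
    [[15,0.7,-79],[-59.4,0,0],0.65]
  ]
}}

```text
clock: 11.85
tcp_pos: [0.6077, -0.0917, 0.1168]
tool_rot: [1.429, 1.05, -1.429]
force: [-0.2, -0.4, 0.8]
opening: 0.0611
```

```bash
python3 - <<'E'
from h import *
s,p,r=tp();print(p,s['force'],s['ft_torque'],s['opening'],s['qpos'])
T=snap('top','t10.png');S=snap('side','s10.png')
cv2.imwrite('pics/s10c.png',cv2.resize(S['pixels'][190:280,300:400],None,fx=6,fy=6,interpolation=cv2.INTER_CUBIC)[:,:,::-1])
plan(st(0,0,.059),np.radians(-17.3))
E
```

```text
[ 0.6076999  -0.09174568  0.11680769] [-0.18549169 -0.42439538  0.7582605 ] [-0.062946   -0.10217623 -0.06262695] 0.06106549203869301 [-3.34045910e-01  2.56038962e-01  1.71535320e+00 -1.12333803e-04
  1.17047670e+00 -3.04429859e-02]
shift mm [58.  -0.7 -0.3] turn [-0.06  0.01 -0.  ]
```

View pics/s10c.png

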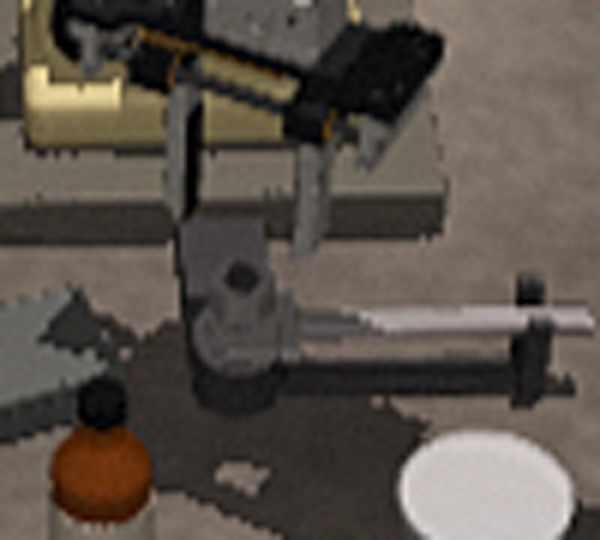

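View pics/t10.png

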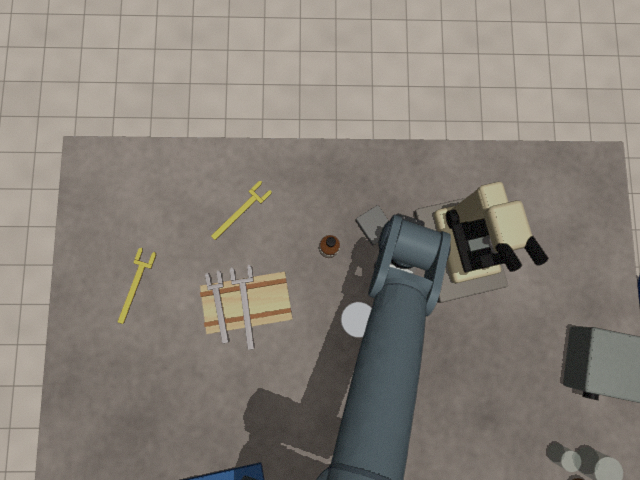

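Call:
{"method": "carry_out", "body": {
  "moves": [
    [[25,-0.7,0],[0,0,0],0.65],
    [[45,-0.7,0],[0,0,0],0.65],
    [[57,-0.7,0],[0,0,0],0.65],
    [[57,-0.7,0],[0,0,0],0.65],
    [[57,-0.7,0],[0,0,0],0.65]
  ]
}}

```text
clock: 12.58
tcp_pos: [0.6077, -0.0918, 0.0607]
tool_rot: [1.429, 1.049, -1.428]
force: [-0.2, 0.8, 0.0]
opening: 0.0611
```

```bash
python3 - <<'E'
from h import *
s,p,r=tp();print(p,s['force'],s['ft_torque'],s['opening'],s['qpos'])
S=snap('side','s11.png')
cv2.imwrite('pics/s11c.png',cv2.resize(S['pixels'][190:280,300:400],None,fx=6,fy=6,interpolation=cv2.INTER_CUBIC)[:,:,::-1])
E
```

```text
[ 0.6077333  -0.09177468  0.06072561] [-0.1695558   0.78947309  0.04563331] [-0.13532041 -0.09369783  0.00880351] 0.06110822390925511 [-3.34074206e-01  3.29512911e-01  1.73949008e+00 -1.15205361e-04
  1.07129163e+00 -3.16148479e-02]
```

View pics/s11c.png

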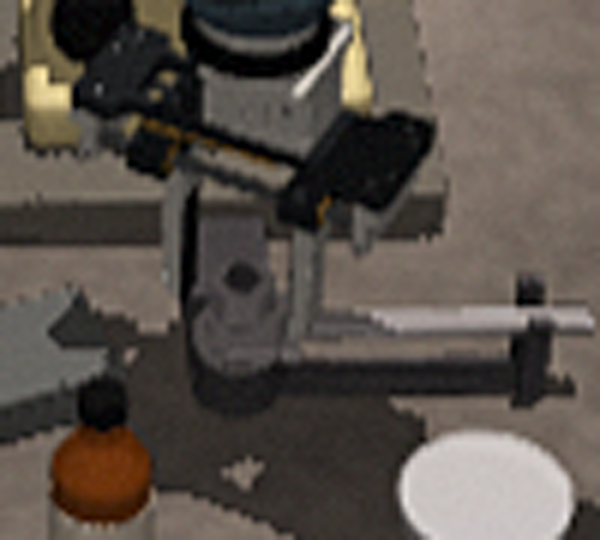

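Call:
{"method": "carry_out", "body": {
  "moves": [
    [[1,0,0],[0,0,0],0],
    [[1,0,0],[0,0,0],0],
    [[1,0,0],[0,0,0],0],
    [[1,0,0],[0,0,0],0],
    [[1,0,0],[0,0,0],0],
    [[1,0,0],[0,0,0],0]
  ]
}}

```text
clock: 13.38
tcp_pos: [0.6083, -0.0919, 0.0594]
tool_rot: [1.43, 1.048, -1.426]
force: [5.7, -1.9, -3.1]
opening: 0.0315
```

```bash
python3 - <<'E'
from h import *
s,p,r=tp();print(p,s['force'],s['ft_torque'],s['opening'],s['qpos'])
E
```

```text
[ 0.60828215 -0.09194094  0.05936846] [ 5.66148767 -1.93178414 -3.06659001] [-0.25163465 -0.91583326 -0.06398576] 0.03150240468394311 [-3.34147516e-01  3.31601489e-01  1.73969738e+00  1.58653764e-04
  1.06723091e+00 -3.16734045e-02]
```

Call:
{"method": "carry_out", "body": {
  "moves": [
    [[0,1,0],[4,0,0],0],
    [[0,1,0],[10,0,0],0],
    [[0,1,0],[17,0,0],0],
    [[0,1,0],[24,0,0],0],
    [[0,1,0],[31,0,0],0],
    [[0,1,0],[38,0,0],0],
    [[0,1,0],[45,0,0],0],
    [[0,1,0],[45,0,0],0]
  ]
}}

```text
clock: 14.38
tcp_pos: [0.609, -0.0925, 0.0593]
tool_rot: [1.953, 0.479, -1.949]
force: [4.2, -2.6, -3.0]
opening: 0.0321
```

```bash
cat >> h.py <<'E'
def rep():
    s,p,r=tp();y=r.apply([0,1,0]);print(p.round(4),'psi',np.degrees(np.arctan2(y[1],y[0])).round(2),'F',s['force'].round(2),'M',s['ft_torque'].round(3),'op',round(s['opening'],4),'q6',s['qpos'][5].round(3),'tau6',s['tau'][5].round(3),'t',s['clock'])
E
python3 - <<'E'
from h import *
rep()
S=snap('side','s12.png')
cv2.imwrite('pics/s12c.png',cv2.resize(S['pixels'][190:280,300:400],None,fx=6,fy=6,interpolation=cv2.INTER_CUBIC)[:,:,::-1])
E
```

```text
[ 0.609  -0.0925  0.0593] psi -62.31 F [ 4.16 -2.57 -2.97] M [-0.392 -0.743 -0.001] op 0.0321 q6 0.753 tau6 0.167 t 14.375
```

View pics/s12c.png

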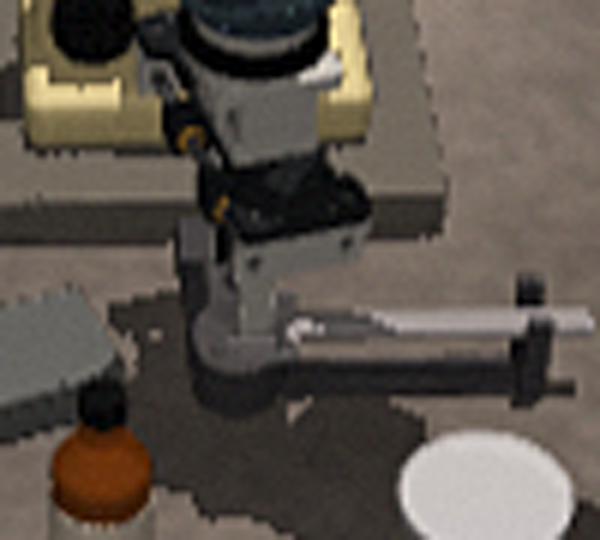

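Call:
{"method": "carry_out", "body": {
  "moves": [
    [[0,0.6,-0.6],[4,0,0],0],
    [[0,0.6,-0.6],[8,0,0],0],
    [[0,0.6,-0.6],[12,0,0],0],
    [[0,0.6,-0.6],[12,0,0],0]
  ]
}}

```text
clock: 14.92
tcp_pos: [0.6092, -0.0927, 0.0593]
tool_rot: [2.074, 0.286, -2.073]
force: [3.0, -2.5, -0.3]
opening: 0.0319
```

```bash
python3 -c "from h import *;rep()"
```

```text
[ 0.6092 -0.0927  0.0593] psi -74.23 F [ 3.03 -2.54 -0.34] M [-0.527 -0.344  0.046] op 0.0319 q6 0.962 tau6 0.132 t 14.925
```

Call:
{"method": "carry_out", "body": {
  "moves": [
    [[0,0,0],[4,0,0],0],
    [[0,0,0],[8,0,0],0],
    [[0,0,0],[8,0,0],0]
  ]
}}

```text
clock: 15.3
tcp_pos: [0.6092, -0.0929, 0.0593]
tool_rot: [2.151, 0.145, -2.149]
force: [2.1, -5.5, -1.6]
opening: 0.032
```

```bash
python3 -c "from h import *;rep()"
```

```text
[ 0.6092 -0.0929  0.0593] psi -82.2 F [ 2.14 -5.46 -1.6 ] M [-0.853 -0.314  0.011] op 0.032 q6 1.101 tau6 0.131 t 15.3
```

Call:
{"method": "carry_out", "body": {
  "moves": [
    [[0,0.6,0],[4,0,0],0],
    [[0,0.6,0],[8,0,0],0],
    [[0,0.6,0],[8,0,0],0]
  ]
}}

```text
clock: 15.68
tcp_pos: [0.6094, -0.0931, 0.0593]
tool_rot: [-2.222, 0.004, 2.22]
force: [3.2, -4.5, 0.0]
opening: 0.032
```

```bash
python3 -c "from h import *;rep()"
```

```text
[ 0.6094 -0.0931  0.0593] psi -90.15 F [ 3.23 -4.47  0.01] M [-0.664 -0.494  0.227] op 0.032 q6 1.239 tau6 0.369 t 15.675
```

Call:
{"method": "carry_out", "body": {
  "moves": [
    [[0,0,0],[4,0,0],0],
    [[0,0,0],[8,0,0],0],
    [[0,0,0],[8,0,0],0]
  ]
}}

```text
clock: 16.05
tcp_pos: [0.6099, -0.0933, 0.0594]
tool_rot: [-2.152, 0.153, 2.147]
force: [3.5, -4.0, -2.0]
opening: 0.0318
```

```bash
python3 -c "from h import *;rep()"
```

```text
[ 0.6099 -0.0933  0.0594] psi -98.05 F [ 3.5  -3.96 -1.96] M [-0.693 -0.839  0.847] op 0.0318 q6 1.377 tau6 0.908 t 16.05
```

Call:
{"method": "carry_out", "body": {
  "moves": [
    [[0,0,0],[1,0,0],0],
    [[0,0,0],[1,0,0],0],
    [[0,0,0],[1,0,0],0]
  ]
}}

```text
clock: 16.42
tcp_pos: [0.6101, -0.0933, 0.0594]
tool_rot: [-2.143, 0.171, 2.137]
force: [4.9, -4.5, -1.2]
opening: 0.0323
```

```bash
python3 - <<'E'
from h import *
rep()
S=snap('side','s13.png')
cv2.imwrite('pics/s13c.png',cv2.resize(S['pixels'][190:280,300:400],None,fx=6,fy=6,interpolation=cv2.INTER_CUBIC)[:,:,::-1])
E
```

```text
[ 0.6101 -0.0933  0.0594] psi -99.01 F [ 4.89 -4.46 -1.24] M [-0.734 -0.929  0.97 ] op 0.0323 q6 1.394 tau6 0.951 t 16.425
```

View pics/s13c.png

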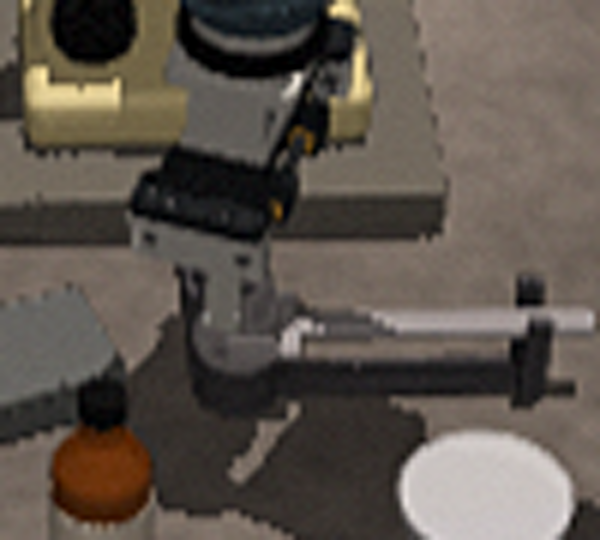

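Call:
{"method": "carry_out", "body": {
  "moves": [
    [[0,0,0],[-2,0,0],0.3],
    [[0,0,0],[-4,0,0],0.6],
    [[0,0,0],[-6,0,0],0.65],
    [[0,0,0],[-6,0,0],0.65],
    [[-30,0,0],[-6,0,0],0.65],
    [[-65,0,0],[0,0,0],0.65],
    [[-75,0,60],[10,0,0],0.65],
    [[-75,80,110],[20,0,0],0.5],
    [[-75,80,110],[20,0,0],0.5],
    [[-75,80,110],[20,0,0],0.5]
  ]
}}

```text
clock: 17.73
tcp_pos: [0.4864, -0.1546, 0.134]
tool_rot: [-1.932, 0.508, 1.932]
force: [-0.0, -0.6, 0.1]
opening: 0.0472
```

```bash
python3 - <<'E'
from h import *
rep()
T=snap('top','t14.png');S=snap('side','s14.png')
cv2.imwrite('pics/s14n.png',cv2.resize(S['pixels'][228:264,325:357],None,fx=15,fy=15,interpolation=cv2.INTER_CUBIC)[:,:,::-1])
cv2.imwrite('pics/s14c.png',cv2.resize(S['pixels'][220:270,320:400],None,fx=8,fy=8,interpolation=cv2.INTER_CUBIC)[:,:,::-1])
cv2.imwrite('pics/t14c.png',cv2.resize(T['pixels'][245:345,365:445],None,fx=6,fy=6,interpolation=cv2.INTER_CUBIC)[:,:,::-1])
E
```

```text
[ 0.4864 -0.1546  0.134 ] psi -119.48 F [-0.01 -0.57  0.05] M [ 0.087  0.003 -0.037] op 0.0472 q6 1.555 tau6 -0.11 t 17.725
```

View pics/s14n.png

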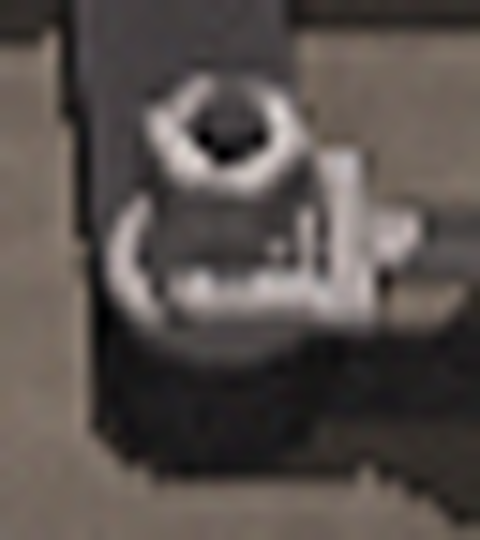

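View pics/s14c.png

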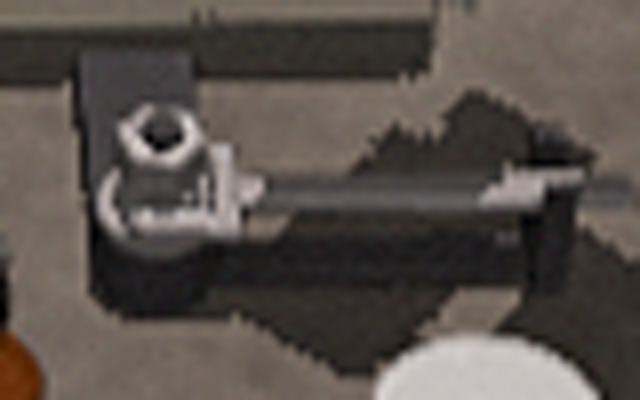

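View pics/t14c.png

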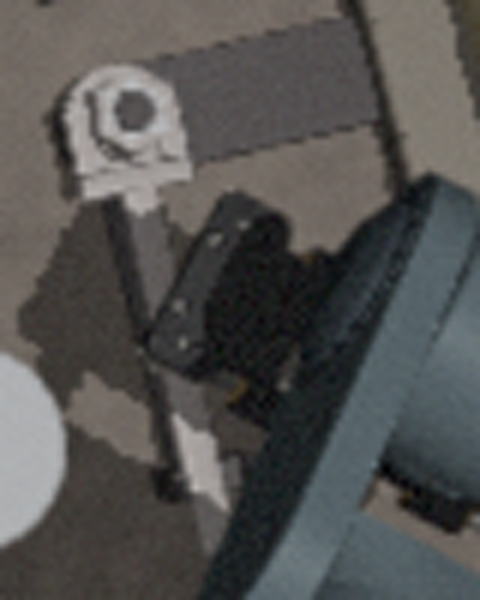

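```bash
python3 - <<'E'
from h import *
T=snap('top');S=snap('side')
def hexang(im,S):
    sub=cv2.resize(im[228:243,330:350],None,fx=20,fy=20,interpolation=cv2.INTER_CUBIC)
    m=(cv2.cvtColor(sub,cv2.COLOR_RGB2GRAY)>118).astype(np.uint8)
    cs=cv2.findContours(m,cv2.RETR_EXTERNAL,cv2.CHAIN_APPROX_NONE)[0];c=max(cs,key=cv2.contourArea)[:,0]
    c=cv2.convexHull(c)[:,0]
    P=np.array([onz(S,(330+(x+.5)/20-.5,228+(y+.5)/20-.5),.08)[:2] for x,y in c])
    m2=np.zeros((400,400),np.uint8);q=((P-P.mean(0))*8000+200).astype(np.int32)
    ctr=(P.max(0)+P.min(0))/2
    cv2.fillPoly(m2,[q],1);yy,xx=np.nonzero(m2);x=(xx-xx.mean());y=yy-yy.mean()
    z=np.sum((x+1j*y)**6);print('area mm2',m2.sum()/64,'vertex ang',np.degrees(np.angle(z))/6, 'strength',abs(z)/np.sum(np.hypot(x,y)**6))
for f in('side0.png','s9.png','s14.png'):
    im=cv2.imread('pics/'+f)[:,:,::-1].copy();print(f);hexang(im,S)
f=lambda X,Y,z:onz(T,(365+(X+.5)/6-.5,245+(Y+.5)/6-.5),z)[:2]
a,b=f(137,205,.052),f(205,470,.052)
print(a,b,'handle yaw',np.arctan2(*(a-b)[::-1]))
E
```

```text
side0.png
area mm2 921.875 vertex ang 9.642330064214198 strength 0.16149461011887473
s9.png
area mm2 858.71875 vertex ang 10.587593282270078 strength 0.1120715546659429
s14.png
area mm2 921.453125 vertex ang -2.0568121873006757 strength 0.17121051118995104
[ 0.56844718 -0.09693047] [ 0.45426394 -0.12389037] handle yaw 0.2318643887999399
```

```bash
python3 - <<'E'
from h import *
print(st(-.08));plan(st(-.080,0,.10),YS-np.pi/2)
E
```

```text
[ 0.52934332 -0.10969395  0.        ]
shift mm [ 34.  -58.  -14.8] turn [-4.254e+01 -0.000e+00  1.000e-02]
```

Call:
{"method": "carry_out", "body": {
  "moves": [
    [[0,-30,-8],[-10,0,0],0.5],
    [[0,-58,-15],[-20,0,0],0.5],
    [[0,-58,-15],[-30,0,0],0.5],
    [[20,-58,-15],[-40,0,0],0.5],
    [[34,-58,-15],[-42.5,0,0],0.5],
    [[34,-58,-15],[-42.5,0,0],0.5],
    [[34,-58,-15],[-42.5,0,0],0.5]
  ]
}}

```text
clock: 18.8
tcp_pos: [0.5296, -0.1103, 0.1005]
tool_rot: [2.1, 0.242, -2.099]
force: [-0.0, 0.4, -0.5]
opening: 0.0469
```

```bash
python3 - <<'E'
from h import *
rep()
plan(st(-.080,0,.038),YS-np.pi/2)
S=snap('side','s15.png')
cv2.imwrite('pics/s15c.png',cv2.resize(S['pixels'][190:280,300:400],None,fx=6,fy=6,interpolation=cv2.INTER_CUBIC)[:,:,::-1])
E
```

```text
[ 0.5296 -0.1103  0.1005] psi -76.8 F [-0.04  0.39 -0.55] M [-0.063 -0.06  -0.009] op 0.0469 q6 0.926 tau6 0.002 t 18.8
shift mm [62.5 -0.6  0.2] turn [-0.1  -0.03 -0.03]
```

View pics/s15c.png

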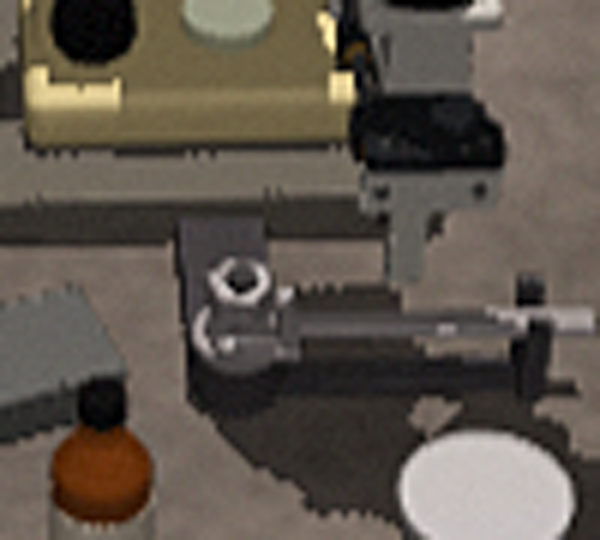

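Call:
{"method": "carry_out", "body": {
  "moves": [
    [[30,0,0],[0,0,0],0.5],
    [[55,0,0],[0,0,0],0.5],
    [[62,0,0],[0,0,0],0.5],
    [[62,0,0],[0,0,0],0.5],
    [[62,0,0],[0,0,0],0],
    [[62,0,0],[0,0,0],0],
    [[62,0,0],[0,0,0],0],
    [[62,0,0],[0,0,0],0],
    [[62,0,0],[0,0,0],0],
    [[62,0,0],[0,0,0],0]
  ]
}}

```text
clock: 20.1
tcp_pos: [0.5291, -0.1105, 0.0384]
tool_rot: [2.1, 0.243, -2.1]
force: [-0.7, 2.2, 5.6]
opening: 0.0153
```

```bash
python3 -c "from h import *;rep()"
```

```text
[ 0.5291 -0.1105  0.0384] psi -76.83 F [-0.69  2.15  5.59] M [ 0.49   0.32  -0.094] op 0.0153 q6 0.925 tau6 -0.087 t 20.1
```

Call:
{"method": "carry_out", "body": {
  "moves": [
    [[-3,0,0],[0,0,0],0],
    [[-3.5,0,0],[0,0,0],0],
    [[-3.5,0,8],[0,0,0],0],
    [[-3.5,0,16],[0,0,0],0],
    [[-3.5,0,16],[0,0,0],0]
  ]
}}

```text
clock: 20.72
tcp_pos: [0.5125, -0.1143, 0.0413]
tool_rot: [2.099, 0.242, -2.101]
force: [1.2, 0.5, -1.8]
opening: 0.0156
```

```bash
python3 -c "from h import *;rep()"
```

```text
[ 0.5125 -0.1143  0.0413] psi -76.85 F [ 1.17  0.45 -1.83] M [ 0.041 -0.062  0.014] op 0.0156 q6 0.906 tau6 -0.02 t 20.725
```

Call:
{"method": "carry_out", "body": {
  "moves": [
    [[0,0,15],[0,0,0],0],
    [[0,0,30],[0,0,0],0],
    [[0,0,43],[0,0,0],0],
    [[0,0,43],[0,0,0],0],
    [[0,0,43],[0,0,0],0],
    [[-40,0,43],[0,0,0],0],
    [[-80,0,43],[0,0,0],0],
    [[-80,0,43],[0,0,0],0],
    [[-80,0,43],[0,0,0],0]
  ]
}}

```text
clock: 21.85
tcp_pos: [0.471, -0.1236, 0.1203]
tool_rot: [2.098, 0.244, -2.101]
force: [0.3, 0.0, -2.4]
opening: 0.0154
```

```bash
python3 - <<'E'
from h import *
rep()
S=snap('side','s16.png')
cv2.imwrite('pics/s16c.png',cv2.resize(S['pixels'][190:290,300:430],None,fx=6,fy=6,interpolation=cv2.INTER_CUBIC)[:,:,::-1])
plan((.5186,.2057,.10),-1.42)
E
```

```text
[ 0.471  -0.1236  0.1203] psi -76.8 F [ 0.3   0.03 -2.38] M [ 0.036 -0.004  0.031] op 0.0154 q6 0.851 tau6 0.001 t 21.85
shift mm [  20.  -309.4 -122. ] turn [4.55 0.14 0.11]
```

View pics/s16c.png

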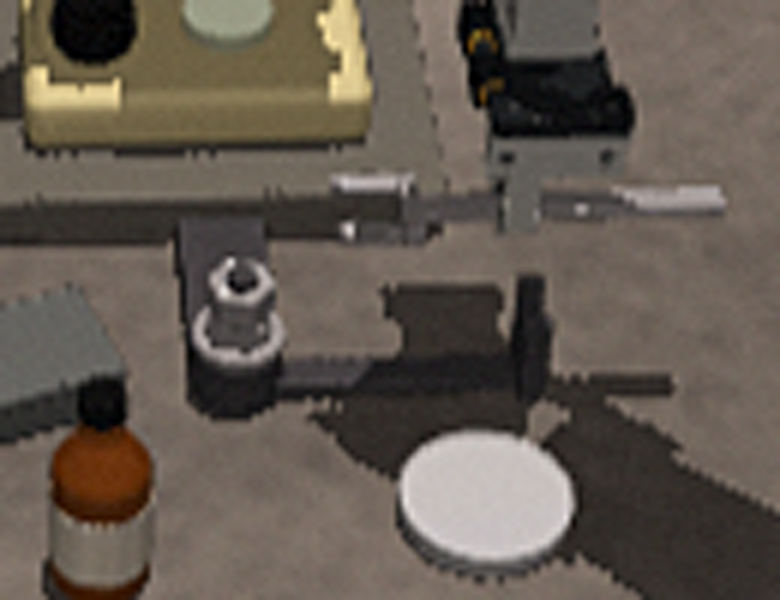

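Call:
{"method": "carry_out", "body": {
  "moves": [
    [[0,-309,-122],[4.5,0,0],0],
    [[0,-309,-122],[4.5,0,0],0],
    [[0,-309,-122],[4.5,0,0],0],
    [[0,-309,-122],[4.5,0,0],0],
    [[0,-309,-122],[4.5,0,0],0],
    [[0,-309,-122],[4.5,0,0],0],
    [[20,-309,-122],[4.5,0,0],0],
    [[20,-309,-122],[4.5,0,0],0],
    [[20,-309,-122],[4.5,0,0],0]
  ]
}}

```text
clock: 23.02
tcp_pos: [0.5197, 0.2038, 0.1011]
tool_rot: [2.142, 0.161, -2.144]
force: [0.6, -0.6, -2.1]
opening: 0.0152
```

```bash
python3 - <<'E'
from h import *
rep()
plan((.5186,.2057,.016),-1.42)
T=snap('top','t17.png')
S=snap('side','s17.png')
cv2.imwrite('pics/s17c.png',cv2.resize(S['pixels'][240:400,300:440],None,fx=3.5,fy=3.5)[:,:,::-1])
E
```

```text
[0.5197 0.2038 0.1011] psi -81.39 F [ 0.65 -0.6  -2.09] M [-0.011  0.013  0.018] op 0.0152 q6 1.591 tau6 -0.002 t 23.025
shift mm [85.1 -2.1  0.7] turn [-0.03  0.06 -0.02]
```

View pics/s17c.png

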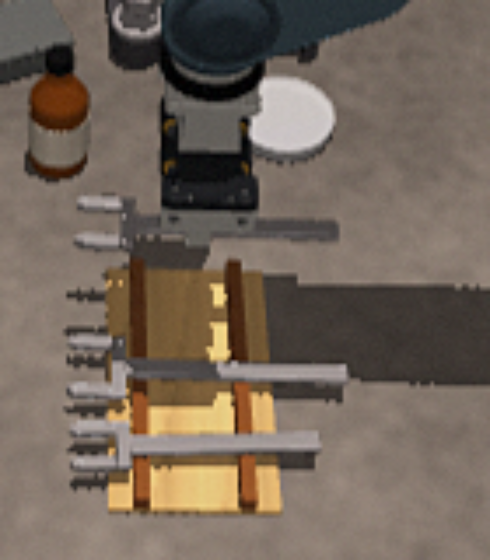

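Call:
{"method": "carry_out", "body": {
  "moves": [
    [[40,-2,0],[0,0,0],0],
    [[65,-2,0],[0,0,0],0],
    [[78,-2,0],[0,0,0],0],
    [[83,-2,0],[0,0,0],0],
    [[84,-2,0],[0,0,0],0],
    [[84,-2,0],[0,0,0],0]
  ]
}}

```text
clock: 23.88
tcp_pos: [0.5204, 0.2067, 0.0185]
tool_rot: [2.145, 0.163, -2.141]
force: [0.7, 0.1, -2.4]
opening: 0.0153
```

```bash
python3 -c "from h import *;rep()"
```

```text
[0.5204 0.2067 0.0185] psi -81.32 F [ 0.71  0.05 -2.37] M [-0.006  0.025  0.033] op 0.0153 q6 1.595 tau6 0.0 t 23.875
```

Not in contact yet; 4 mm more, release gently, then rise.

Call:
{"method": "carry_out", "body": {
  "moves": [
    [[2,0,0],[0,0,0],0],
    [[4,0,0],[0,0,0],0],
    [[4,0,0],[0,0,0],0]
  ]
}}

```text
clock: 24.25
tcp_pos: [0.5199, 0.2067, 0.0144]
tool_rot: [2.143, 0.163, -2.142]
force: [-2.5, -1.0, 4.3]
opening: 0.0158
```

```bash
python3 -c "from h import *;rep()"
```

```text
[0.5199 0.2067 0.0144] psi -81.31 F [-2.46 -0.98  4.29] M [-0.087  0.464  0.01 ] op 0.0158 q6 1.595 tau6 -0.001 t 24.25
```

Call:
{"method": "carry_out", "body": {
  "moves": [
    [[0.5,0,0],[0,0,0],0.2],
    [[0.5,0,0],[0,0,0],0.35],
    [[0.5,0,0],[0,0,0],0.5],
    [[0.5,0,0],[0,0,0],0.5],
    [[-40,0,0],[0,0,0],0.5],
    [[-100,0,0],[0,0,0],0.5],
    [[-150,0,0],[0,0,0],0.5],
    [[-150,50,50],[0,0,0],0.5],
    [[-150,100,100],[0,0,0],0.5],
    [[-150,150,130],[0,0,0],0.5],
    [[-150,150,130],[0,0,0],0.5],
    [[-150,150,130],[0,0,0],0.5]
  ]
}}

```text
clock: 25.75
tcp_pos: [0.4139, 0.0384, 0.1638]
tool_rot: [2.145, 0.161, -2.142]
force: [0.3, -0.7, -0.7]
opening: 0.0472
```

```bash
python3 - <<'E'
from h import *
rep()
T=snap('top','t18.png')
S=snap('side','s18.png')
cv2.imwrite('pics/s18c.png',cv2.resize(S['pixels'][220:400,300:440],None,fx=3.3,fy=3.3)[:,:,::-1])
cv2.imwrite('pics/s18n.png',cv2.resize(S['pixels'][228:264,325:357],None,fx=15,fy=15,interpolation=cv2.INTER_CUBIC)[:,:,::-1])
E
```

```text
[0.4139 0.0384 0.1638] psi -81.41 F [ 0.26 -0.67 -0.65] M [-0.037 -0.01  -0.004] op 0.0472 q6 1.239 tau6 -0.058 t 25.75
```

View pics/t18.png

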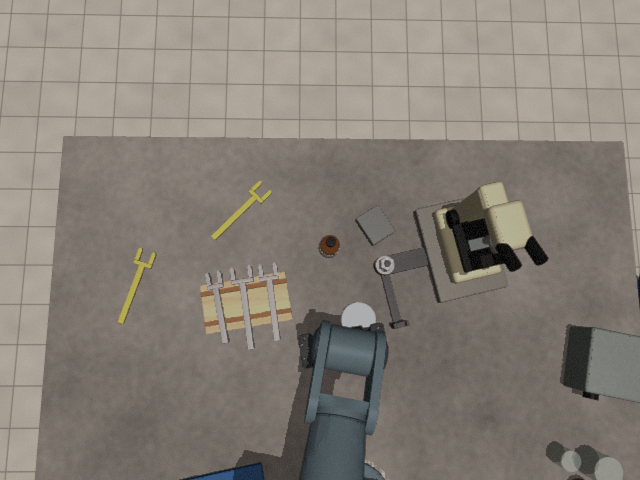

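View pics/s18c.png

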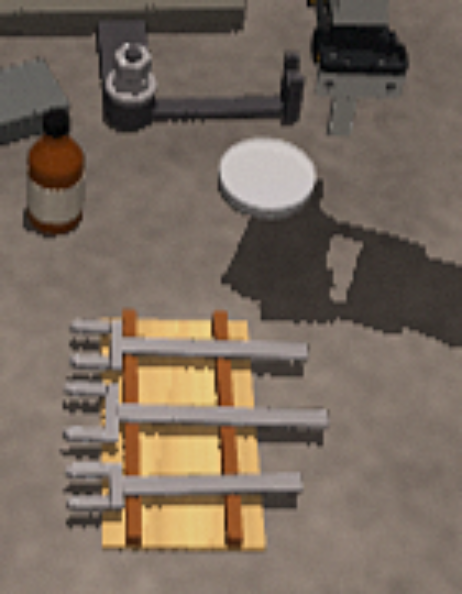

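View pics/s18n.png

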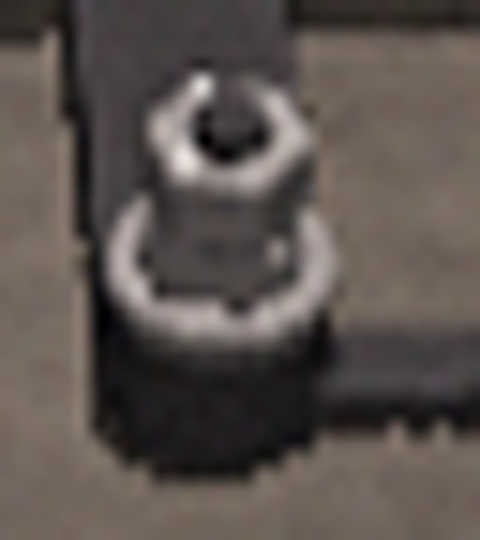

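```bash
python3 - <<'E'
from h import *
T=snap('top');S=snap('side')
for f in('side0.png','s9.png','s14.png','s16.png','s18.png'):
    im=cv2.imread('pics/'+f)[:,:,::-1].copy()
    sub=cv2.resize(im[228:243,330:350],None,fx=20,fy=20,interpolation=cv2.INTER_CUBIC)
    for th in(112,118,125):
        m=(cv2.cvtColor(sub,cv2.COLOR_RGB2GRAY)>th).astype(np.uint8)
        c=max(cv2.findContours(m,cv2.RETR_EXTERNAL,cv2.CHAIN_APPROX_NONE)[0],key=cv2.contourArea)
        c=cv2.convexHull(c)[:,0]
        P=np.array([onz(S,(330+(x+.5)/20-.5,228+(y+.5)/20-.5),.08)[:2] for x,y in c])
        m2=np.zeros((400,400),np.uint8);cv2.fillPoly(m2,[((P-P.mean(0))*8000+200).astype(np.int32)],1)
        yy,xx=np.nonzero(m2);x=xx-xx.mean();y=yy-yy.mean();z=np.sum((x+1j*y)**6)
        print(f,th,'area',m2.sum()/64,'vertex',(np.degrees(np.angle(z))/6).round(1))
for lab,im in(('start',cv2.imread('pics/top0.png')[:,:,::-1].copy()),('end',T['pixels'])):
    k,l,st_,c=cv2.connectedComponentsWithStats(gmask(im),connectivity=4)
    for i in range(1,k):
        x,y,w,h,a=st_[i]
        if a>300 and 195<x<270 and 255<y<290: print(lab,st_[i],onz(T,c[i],.028)[:2].round(4))
E
```

```text
side0.png 112 area 957.953125 vertex 9.7
side0.png 118 area 921.875 vertex 9.6
side0.png 125 area 881.921875 vertex 9.8
s9.png 112 area 886.078125 vertex 11.2
s9.png 118 area 858.71875 vertex 10.6
s9.png 125 area 825.796875 vertex 10.2
s14.png 112 area 1267.375 vertex 12.5
s14.png 118 area 921.453125 vertex -2.1
s14.png 125 area 884.265625 vertex -2.0
s16.png 112 area 973.203125 vertex -0.4
s16.png 118 area 940.234375 vertex -0.5
s16.png 125 area 907.921875 vertex -0.5
s18.png 112 area 974.921875 vertex -0.3
s18.png 118 area 945.390625 vertex -0.0
s18.png 125 area 909.203125 vertex -0.2
start [258 263  23  79 496] [0.5175 0.2052]
start [229 264  25  86 546] [0.5061 0.2776]
start [204 272  24  71 401] [0.4955 0.3477]
end [260 262  20  79 446] [0.5106 0.2044]
end [229 264  25  86 550] [0.5068 0.2776]
end [204 272  24  71 408] [0.4946 0.3475]
```

```bash
python3 - <<'E'
from h import *
rep();print(order.close_job())
E
```

```text
[0.4141 0.0396 0.1635] psi -81.21 F [-0.22 -0.88 -0.08] M [ 0.016  0.034 -0.005] op 0.0469 q6 1.239 tau6 0.004 t 25.95
the job is handed in; nothing more can be done
None
```

I tightened the locknut, put the middle spanner back across both rails of the rack, and handed the job in at about 26 s. No verdict is reported.

**What I did:** I chose the middle spanner by its measured size (203 mm long, head 50 mm wide). I slid it onto the collar flats with its handle in the fork, let go, and turned the nut clockwise with the gripper. I then drew the spanner off and laid it back about where it had been.

**Nut and collar:**
- **Torque:** resistance stayed near 0.13 N m, then rose to 0.95 N m, which I take as the hard stop.
- **Turn:** the gripper turned about 82 degrees in all. The side camera shows a net nut turn of about 70 degrees.
- **Disagreement:** about 6 degrees of that gap is me easing the gripper back as it opened. I put this down to the loose collar turning back within its play, and the rest to give or slip in the grip.
- **Not measured:** I never measured the collar's angle or the nut's angle relative to the collar. With the spanner still on, its handle read 0.232 rad, the same as the stand's axis.

**Rack and other objects:** the last pictures show the middle spanner flat on both rails, handle the same way as the others. The other two spanners shifted less than 1 mm in the measurement. The bottle, box and dish look untouched by eye, and the arm was clear of everything.

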